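# Charge the batch hopper with nuts and drop the batch

### The job

Drop a batch of nuts through the blue hopper: open its lid right back to its stop, put every large hex nut from the bench into the bin, then shut the lid fully. With the lid shut, pull the sprung gate knob all the way out to its stop so that all the nuts fall into the catch tray below, and let the gate spring fully home. Leave the other hardware where it lies, and keep the gate closed while the lid is open.

Things in the scene. Friction and masses are not known exactly. Their poses are not given: they have to be found in the camera images.
- hopper: Blue steel batch hopper fixed to the bench: a bin with a lid above a sprung gate, a catch tray below. Origin: centre of its underside, on the bench; z up, x from the gate knob (front, -x) to its back, y from the lid's handle (-y) to its hinge (+y); turned by up to 0.2 rad. Four corner posts 10 mm square, centred at x +-54, y +-69 mm, join tray and bin.
- hopper_in (a point): Centre of the bin's floor, which is the closed gate's top face, 61 mm above the bench, over the hopper's centre. The bin is open on top, 90 (hopper x) x 120 (y) mm inside, with walls 4 mm thick that rise to 138 mm above the bench.
- tray_in (a point): Centre of the catch tray's floor, 6 mm above the bench, below the gate, over the hopper's centre. Tray 132 (x) x 162 (y) mm inside, rim 36 mm above the bench; the gap from its rim up to the gate is 20 mm.
- lid (a joint): Hinge angle of the hopper's lid: 0 = shut flat on the bin, grows as the lid lifts, 2.0 rad = against its open stop, leaning back past upright. The stiff hinge (about 0.3 N m of friction; lid 250 g) holds it wherever it is left, and it may start a little ajar (up to 0.3 rad).
- lid_hinge (a point): Middle of the lid's hinge line, on the hopper at x 0, y +66, z 139 mm. The hinge line runs along the hopper's x axis.
- lid_handle (a point): Centre of the lid's handle, a round bar of 12 mm diameter, 84 mm free between its two end arms, parallel to the hinge, 165 mm from it and 2 mm off the hinge plane on the lid's upper side, 29 mm clear of the lid's free edge: fingers can straddle it from above at every lid angle, and it may turn between them.
- gate (a joint): How far the gate is pulled out, m: 0 = home (bin floor closed), 0.085 = against its stop (bin floor open, the contents drop into the tray). It is pulled along the hopper's -x. A spring pulls it home: about 2 N at home, 6 N at the stop.
- gate_knob (a point): Centre of the top of the gate's upright round knob: 20 mm diameter, 69 mm tall (61 to 130 mm above the bench), standing 92 mm in front (hopper -x) of the hopper's centre when the gate is home, 33 mm clear of the bin's front wall; it moves with the gate.
- nut1: Large plain steel hex nut, 36 mm across flats, about 41 mm across corners, 19 mm thick, 23 mm hole, 110 g. Origin: centre of its underside; z along the hole; the six flats face its x axis and every 60 degrees from it. Some of the nuts are absent.
- nut2: Large plain steel hex nut, 36 mm across flats, about 41 mm across corners, 19 mm thick, 23 mm hole, 110 g. Origin: centre of its underside; z along the hole; the six flats face its x axis and every 60 degrees from it. Some of the nuts are absent.
- nut3: Large plain steel hex nut, 36 mm across flats, about 41 mm across corners, 19 mm thick, 23 mm hole, 110 g. Origin: centre of its underside; z along the hole; the six flats face its x axis and every 60 degrees from it. Some of the nuts are absent.
- nut4: Large plain steel hex nut, 36 mm across flats, about 41 mm across corners, 19 mm thick, 23 mm hole, 110 g. Origin: centre of its underside; z along the hole; the six flats face its x axis and every 60 degrees from it. Some of the nuts are absent.
- nut5: Large plain steel hex nut, 36 mm across flats, about 41 mm across corners, 19 mm thick, 23 mm hole, 110 g. Origin: centre of its underside; z along the hole; the six flats face its x axis and every 60 degrees from it. Some of the nuts are absent.
- nut6: Large plain steel hex nut, 36 mm across flats, about 41 mm across corners, 19 mm thick, 23 mm hole, 110 g. Origin: centre of its underside; z along the hole; the six flats face its x axis and every 60 degrees from it. Some of the nuts are absent.
- bolt: Hex bolt lying on its side, 54 mm long, 16 mm shank; not to be moved. Origin under its middle.
- washer: Flat steel washer, 42 mm diameter, 5 mm thick; not to be moved. Origin: centre of its underside.
- bush: Dark steel round bush (short tube), 34 mm diameter, 32 mm tall, standing; not to be moved. Origin: centre of its underside.
- bracket: Dark steel angle bracket, 50 x 34 mm, 38 mm tall; not to be moved. Origin: underside centre.
- spanner: Open spanner, 150 mm long, lying at the left; not to be moved. Origin: underside centre.
- canister: Dark metal can, 60 mm diameter, 100 mm tall, at the left; not to be moved. Origin: centre of its underside.

How it is judged:
By the outcome, as a careful person would: the job done as asked, in the order asked, and still so for the second after the job is handed in, with the robot touching nothing.
Of nut1, nut2, nut3, nut4, nut5, nut6 only 3 to 5 are there at a start; the rules pass over those that are not, and their reading is None.
At some moment in a run one of nut1, nut2, nut3, nut4, nut5, nut6 may be knocked a few centimetres aside while the robot is not near it.
Once in a run the grip may slacken for a moment while it holds something.
It also fails if it takes over 210 s, if anything falls off the work surface, if the arm or the gripper's body presses on something with over 40 N, if the wrist force passes 120 N, or if a joint passes its speed limit or range.

### The arm

A 6-joint arm with a two-finger parallel gripper is mounted at the origin on the work surface. World frame = base frame: x ahead of the robot, y to its left, z up, the work surface at z = 0. Lengths are in mm, angles in rad, forces in N, time in s.
With the tool pointing down it reaches from about 350 to 875 mm from the base axis. Payload 4.2 kg.
Tool frame: the origin (TCP) lies between the finger pads; the fingertips stand 17 mm ahead of it and the grasp point (between the pads) lies 2 mm behind it (nose_length is the distance from the TCP to the fingertips, in mm); z points along the fingers, y is the direction in which the jaws open and shut (so a half turn about z gives the same grasp; the last joint's range is limited). The gripper opens to 85 mm and grips with 20 to 120 N. Pads are 22 mm wide; open, the fingers measure 114 mm over their backs; the gripper's body (76 mm by 85 mm) begins 54 mm behind the grasp point. The pads swing forward as they close: fully open they stand 13 mm farther back than shut.
Start: joints at [1.401, 0.385, 0.008, 0, -1.194, -0.259], TCP at [259.829, 568.409, 248.312] pointing down, gripper open.
Joint ranges: [-3.14, 3.14], [-1.21, 2.06], [-1.07, 1.41], [-3.16, 2.05], [-2.99, -0.16], [-3.1, 3.1]. Speed limits (rad/s): [2.79, 2.79, 3.14, 3.14, 3.14, 3.14].

### API

Orientations are given as a unit quaternion [x, y, z, w].
In Python, from bench import * gives the robot as it stands.
- The arm moves only by the tool jog_arm, never from a script. Its argument "increments" is a list of rows, each a list of 4 numbers: the shift along the tool's x, y, z in m, then the turn about the tool's z in degrees. A call has 1 to 10 rows; each row is the pose to reach, as a shift and turn from the pose measured when the call began, along the tool's axes at that moment; what a row does not reach only later rows make up. A row lasts 1/8 s, in which the tool goes at most 62.5 mm and 10.7 degrees, less where a joint would pass 70% of its speed; a pose out of reach is approached as far as the arm can. A call with a gripper value outside its range is refused whole. "hand" is the gripper's target within -1 to 1 (fully open at 1, half-way at 0, shut at -1), set as the call begins (left out, the last holds). The fingers move at their own pace and stop on an object; the grip force is fixed at half the most. Time passes only in rows, so rows that repeat a pose let the fingers close. It gives the time, the measured TCP pose, the force and the opening at its end, in the units of the state.
- read_state(): the state, without advancing time (a new reading comes with each control period).
- get_image(name): name is "scene" or "top"; returns the picture (384x512x3 uint8, red, green, blue); there is no depth.
- calibration(name): a dict with "fx", "fy", "cx", "cy" (pixels), "D" ([k1, k2, p1, p2, k3] as OpenCV has them; the pictures are not rectified), "position" and "rotation" of the camera in the world. Camera axes: x right, y up, looking along -z (the intrinsics and any distortion apply to the point x, -y, -z); pixel columns grow to the right and rows downward; lengths in mm; the calibration is good to about 2 mm. A picture is of the moment at which its call begins. calibration takes no time and is no camera call.
- job_done(): hands the job in, once; it reports no verdict.
The state is a dict: "clock": time; "joints": joint angles; "joint_vel": joint speeds; "joint_efforts": joint torques, N m; "position": TCP position; "ee_rot": TCP orientation; "contact_force": force on the tool from outside, world axes, zero at the start; "wrist_torque": the same for the moment, N m; "gripper_width": finger opening in mm.
Only numpy, scipy, OpenCV 4.12 (cv2) and the standard library are available. Lean on these libraries where they do the work, as an engineer would, in place of code of your own. Each camera call takes 0.05 s, during which the arm holds its last target.

## Working session

There is one attempt and no reset: what is moved stays moved. The work goes in short steps, Python scripts to look and compute and a tool call to move; the robot and the scene stay as the last step left them, time stands still between calls to the robot, and variables do not carry over. Pictures are saved under pics/ and viewed, and the job is handed in when it is done.

Besides the shell and the picture viewer there is one more tool, called after "Emit:" as name([rows], argument=value, ...), one row to a line, values as JSON. jog_arm: Moves the arm, as the interface text tells. Its arguments: {"type":"object","properties":{"increments":{"type":"array"},"hand":{"type":"number"}},"required":["increments"]}

```bash
ls; mkdir -p pics; python3 - <<'E'
from bench import *
import cv2
s=read_state();print(s)
for n in("scene","top"):
    print(n,calibration(n)); im=get_image(n); cv2.imwrite(f"pics/{n}0.png",cv2.resize(im[:,:,::-1],(800,600),interpolation=cv2.INTER_CUBIC)); cv2.imwrite(f"pics/{n}0_raw.png",im[:,:,::-1])
E
```

```text
pics
{'clock': 0.0, 'joints': array([ 1.40056101e+00,  3.85543419e-01,  6.63074784e-03, -4.92605146e-04,
       -1.19399341e+00, -2.58562888e-01]), 'joint_vel': array([ 0.00080088, -0.00078646, -0.00071586, -0.00116696,  0.00086006,
       -0.00039143]), 'joint_efforts': array([-1.41403842e-03, -3.92290199e+01,  1.88401294e+01,  4.18615624e+00,
       -4.53385088e-03, -2.37407811e-06]), 'position': array([259.63825671, 567.92004469, 247.23234569]), 'ee_rot': array([ 9.77084511e-01, -2.12848991e-01, -1.82132239e-04,  1.06395535e-03]), 'contact_force': array([ 0.78259836, -0.21513821,  0.5435485 ]), 'wrist_torque': array([ 0.05373207,  0.0165314 , -0.0062316 ]), 'gripper_width': 85.07616854582035}
scene {'fx': 376.31029880766755, 'fy': 376.31029880766755, 'cx': 251.34290538760496, 'cy': 192.73926380094628, 'D': array([-0.03270687,  0.        ,  0.        ,  0.        ,  0.        ]), 'position': array([1008.44707915, -341.81613748,  820.50486334]), 'rotation': array([0.28589475, 0.15353848, 0.44195814, 0.83627934])}
top {'fx': 414.38326918285406, 'fy': 414.38326918285406, 'cx': 257.4135509983162, 'cy': 191.62592102132092, 'D': array([-0.14766815,  0.        ,  0.        ,  0.        ,  0.        ]), 'position': array([ 469.96023186,  -20.62861129, 1214.95935855]), 'rotation': array([-0.02313431,  0.03593575,  0.70781256, -0.70510623])}
```

View pics/scene0.png

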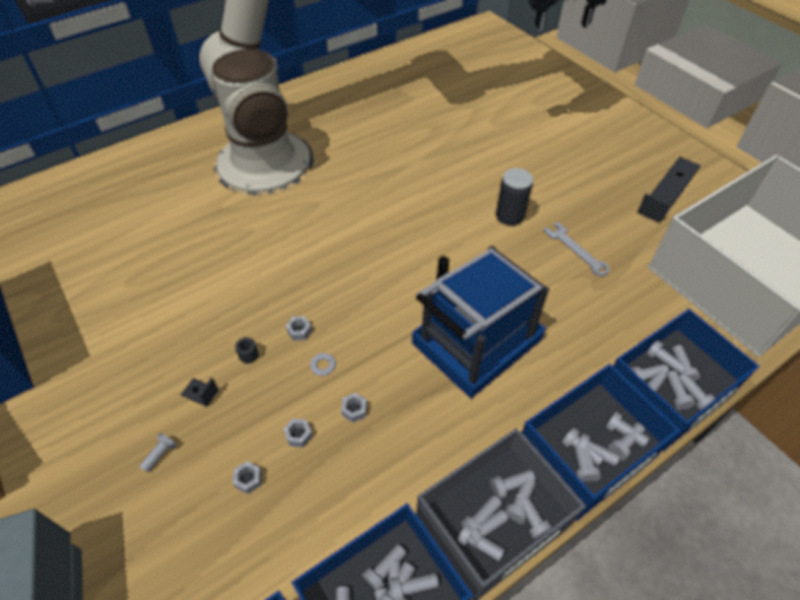

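View pics/top0.png

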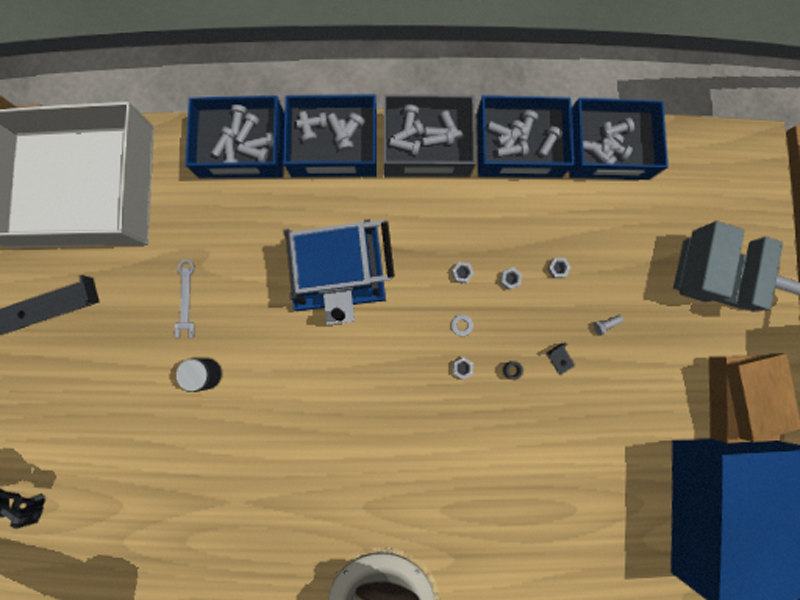

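Four nuts in the top view at (462,272), (511,278), (559,268), (461,368) in the 800-px picture. The washer is at (461,325), and the hopper is at about (338,262) with its knob at (338,313). The scene view shows the same four nuts. Next come helpers and enlarged crops.

```bash
cat > h.py <<'E'
from bench import *
import cv2, numpy as np
from scipy.spatial.transform import Rotation as R
from scipy.optimize import least_squares
def cam(n):
    c=calibration(n); K=np.array([[c["fx"],0,c["cx"]],[0,c["fy"],c["cy"]],[0,0,1.]])
    Rw=R.from_quat(c["rotation"]).as_matrix()@np.diag([1,-1,-1.]) # cv cam->world
    return K,np.array(c["D"]),Rw,np.array(c["position"])
def proj(n,P):
    K,D,Rw,p=cam(n); P=np.atleast_2d(P).astype(float)
    rv=cv2.Rodrigues(Rw.T)[0]; return cv2.projectPoints(P,rv,-Rw.T@p,K,D)[0][:,0]
def ray(n,uv):
    K,D,Rw,p=cam(n); x=cv2.undistortPoints(np.array([[uv]],float),K,D)[0,0]
    d=Rw@np.array([x[0],x[1],1]); return p,d/np.linalg.norm(d)
def atz(n,uv,z):
    p,d=ray(n,uv); return p+d*(z-p[2])/d[2]
def tri(uvs): # dict name->uv
    A=np.zeros((3,3));b=np.zeros(3);L=[]
    for n,uv in uvs.items():
        p,d=ray(n,uv);M=np.eye(3)-np.outer(d,d);A+=M;b+=M@p;L.append((p,M))
    X=np.linalg.solve(A,b);return X,[np.linalg.norm(M@(X-p)) for p,M in L]
def crop(im,x0,y0,x1,y1,s,name):
    cv2.imwrite(name,cv2.resize(im[y0:y1,x0:x1,::-1],None,fx=s,fy=s,interpolation=cv2.INTER_CUBIC))
E
python3 - <<'E'
from h import *
im=cv2.imread("pics/top0_raw.png")[:,:,::-1]
crop(im,175,130,275,210,7,"pics/t_hop.png"); crop(im,275,150,385,245,7,"pics/t_nut.png")
im=cv2.imread("pics/scene0_raw.png")[:,:,::-1]
crop(im,250,145,360,255,5,"pics/s_hop.png"); crop(im,100,190,250,320,5,"pics/s_nut.png")
E
```

```text
(no output)
```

View pics/t_hop.png

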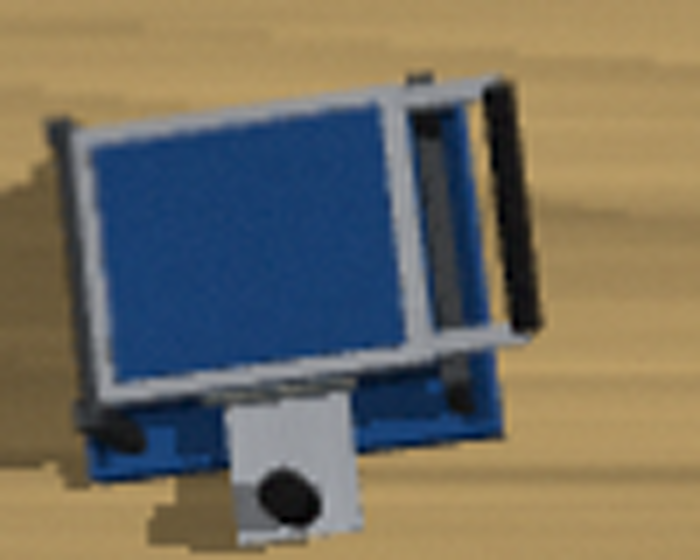

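View pics/s_hop.png

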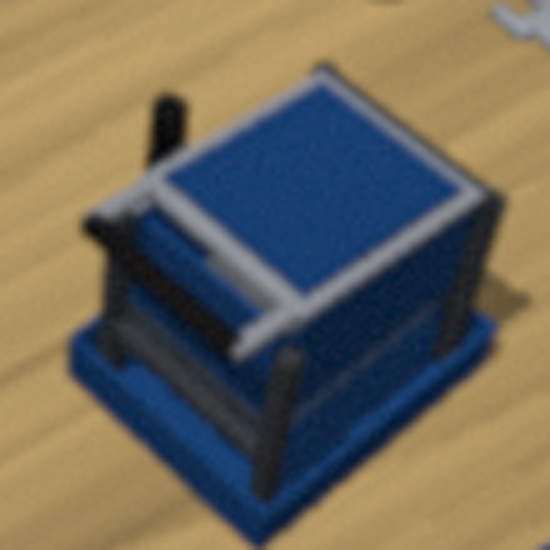

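View pics/t_nut.png

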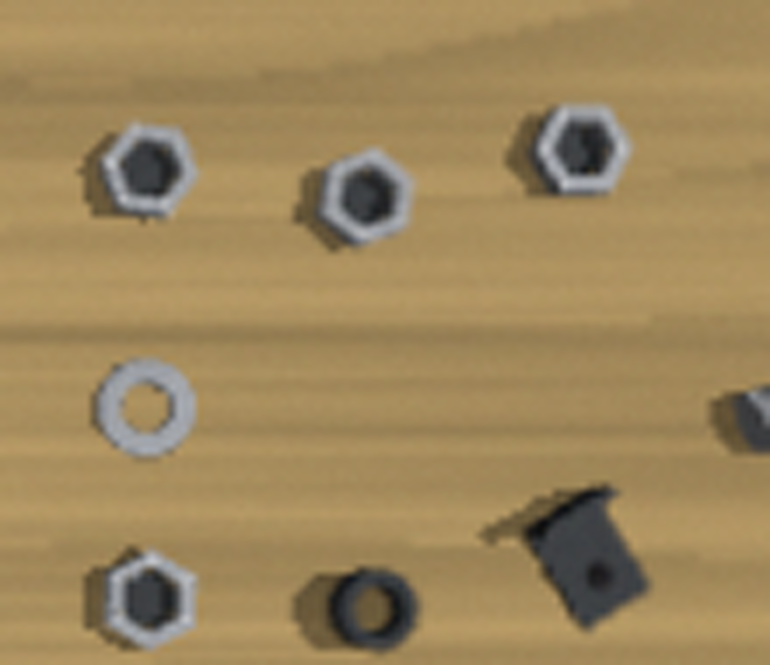

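View pics/s_nut.png

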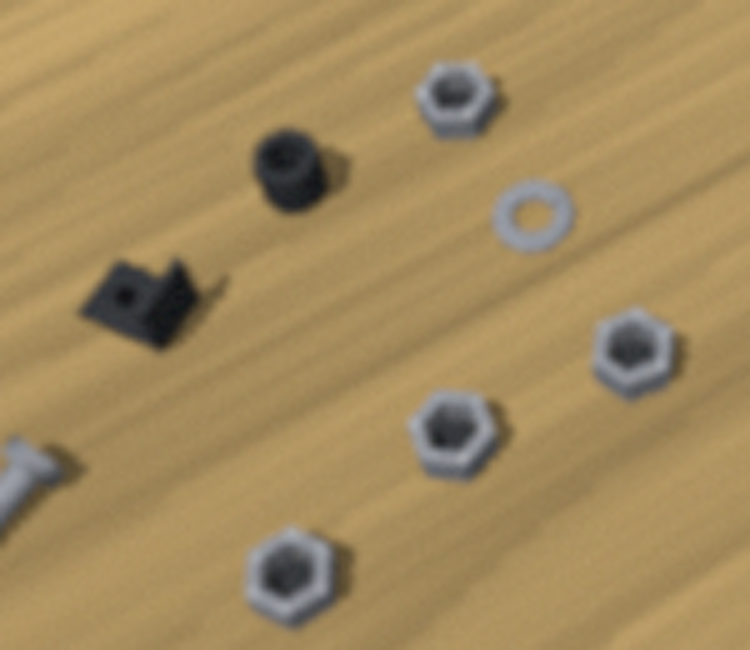

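The crops show the lid a little ajar. Knob top is near (285,491) in the top crop and (171,105) in the scene crop, and the handle ends are visible in both. Next: fit the hopper pose and the nuts.

```bash
cat >> h.py <<'E'
def raw(uv,s,ox,oy): return ((uv[0]+.5)/s-.5+ox,(uv[1]+.5)/s-.5+oy)
def ringmask(n,x,y,a,shape=(384,512),z=19,ss=8,roi=None):
    t=a+np.pi/6+np.arange(6)*np.pi/3; Rr=18/np.cos(np.pi/6)
    hx=np.c_[x+Rr*np.cos(t),y+Rr*np.sin(t)]
    c=np.linspace(0,2*np.pi,30); ho=np.c_[x+11.5*np.cos(c),y+11.5*np.sin(c)]
    u0,v0,u1,v1=roi
    def px(p,z): return np.round((proj(n,np.c_[p,np.full(len(p),z)])-[u0,v0]+.5)*ss*16-8).astype(np.int32)
    m=np.zeros(((v1-v0)*ss,(u1-u0)*ss),np.uint8)
    body=cv2.convexHull(np.r_[px(hx,0.),px(hx,z)])
    cv2.fillConvexPoly(m,body,170,cv2.LINE_8,4)
    cv2.fillPoly(m,[px(hx,z).reshape(-1,1,2)],255,cv2.LINE_8,4); cv2.fillPoly(m,[px(ho,z).reshape(-1,1,2)],70,cv2.LINE_8,4)
    return cv2.resize(m,(u1-u0,v1-v0),interpolation=cv2.INTER_AREA).astype(float)/255
def fitnut(ims,x,y,z=19):
    best=None
    feats={}
    for n,im in ims.items():
        c=proj(n,[[x,y,z/2]])[0]; r=16
        roi=(int(c[0])-r,int(c[1])-r,int(c[0])+r,int(c[1])+r)
        I=im[roi[1]:roi[3],roi[0]:roi[2]].astype(float)
        # blue channel separates steel (b high) from wood (b low)
        feats[n]=(roi,I[:,:,2]-0.25*I[:,:,0])
    def cost(p):
        e=0
        for n,(roi,f) in feats.items():
            m=ringmask(n,p[0],p[1],p[2],roi=roi,z=z)
            e-=np.corrcoef(cv2.GaussianBlur(m,(0,0),.6).ravel(),f.ravel())[0,1]
        return e
    from scipy.optimize import minimize
    for a0 in np.arange(0,60,12):
        for k in (1,):
            r=minimize(cost,[x,y,np.radians(a0)],method="Nelder-Mead",options=dict(initial_simplex=[[x,y,np.radians(a0)],[x+5,y,np.radians(a0)],[x,y+5,np.radians(a0)],[x,y,np.radians(a0+10)]],xatol=.05,fatol=1e-4,maxiter=150))
            if best is None or r.fun<best.fun: best=r
    p=best.x; return p[0],p[1],np.degrees(p[2])%60,best.fun
E
python3 - <<'E'
from h import *
T=cv2.imread("pics/top0_raw.png")[:,:,::-1];S=cv2.imread("pics/scene0_raw.png")[:,:,::-1]
tn=dict(A=(148,170),B=(366,197),C=(582,149),D=(150,599));sn=dict(A=(633,345),B=(455,424),C=(290,567),D=(457,88))
for k in tn:
    X,e=tri(dict(top=raw(tn[k],7,275,150),scene=raw(sn[k],5,100,190)))
    print(k,X.round(1),np.round(e,1))
    for ims in (dict(top=T,scene=S),dict(top=T),dict(scene=S)): print("   ",np.round(fitnut(ims,X[0],X[1]),2))
t=lambda u:raw(u,7,175,130); s=lambda u:raw(u,5,250,145)
for nm,a,b in (("knob",(285,491),(171,105)),("h-",(525,330),(95,225)),("h+",(497,85),(235,345)),("freeL-",(425,345),(150,185)),("free+",(393,90),(300,310)),("hinge-",(105,400),(322,72)),("hinge+",(72,130),(487,195))):
    X,e=tri(dict(top=t(a),scene=s(b)));print(nm,X.round(1),np.round(e,1))
for nm,uv in (("tray fl",(92,480)),("tray fr",(503,435))): print(nm,atz("top",t(uv),36).round(1))
for nm,uv in (("b",(262,517)),("l",(70,350)),("r",(495,325))): print(nm,atz("scene",s(uv),36).round(1))
E
```

```text
A [ 621.6 -154.7   19.1] [0.3 0.3]Traceback (most recent call last):
  File "<stdin>", line 7, in <module>
  File "h.py", line 54, in fitnut
    r=minimize(cost,[x,y,np.radians(a0)],method="Nelder-Mead",options=dict(initial_simplex=[[x,y,np.radians(a0)],[x+5,y,np.radians(a0)],[x,y+5,np.radians(a0)],[x,y,np.radians(a0+10)]],xatol=.05,fatol=1e-4,maxiter=150))
    res = _minimize_neldermead(fun, x0, args, callback, bounds=bounds,
                               **options)
    fxcc = func(xcc)
    fx = function(np.copy(x), *(wrapper_args + args))
  File "h.py", line 48, in cost
    m=ringmask(n,p[0],p[1],p[2],roi=roi,z=z)
  File "h.py", line 32, in ringmask
    body=cv2.convexHull(np.r_[px(hx,0.),px(hx,z)])
                                        ~~^^^^^^
  File "h.py", line 30, in px
    def px(p,z): return np.round((proj(n,np.c_[p,np.full(len(p),z)])-[u0,v0]+.5)*ss*16-8).astype(np.int32)
                                  ~~~~^^^^^^^^^^^^^^^^^^^^^^^^^^^^^^
  File "h.py", line 10, in proj
    K,D,Rw,p=cam(n); P=np.atleast_2d(P).astype(float)
             ~~~^^^
  File "h.py", line 6, in cam
    c=calibration(n); K=np.array([[c["fx"],0,c["cx"]],[0,c["fy"],c["cy"]],[0,0,1.]])
ValueError: time passes only in moves, steps and waits
```

Calibration needs caching.

```bash
python3 - <<'E'
s=open("h.py").read()
s=s.replace("def cam(n):","import functools\n@functools.lru_cache(None)\ndef cam(n):").replace("    K,D,Rw,p=cam(n); P=","    K,D,Rw,p=cam(n); P=")
open("h.py","w").write(s)
E
python3 - <<'E'
from h import *
T=cv2.imread("pics/top0_raw.png")[:,:,::-1];S=cv2.imread("pics/scene0_raw.png")[:,:,::-1]
tn=dict(A=(148,170),B=(366,197),C=(582,149),D=(150,599));sn=dict(A=(633,345),B=(455,424),C=(290,567),D=(457,88))
for k in tn:
    X,e=tri(dict(top=raw(tn[k],7,275,150),scene=raw(sn[k],5,100,190)))
    print(k,X.round(1),np.round(e,1))
    for ims in (dict(top=T,scene=S),dict(top=T),dict(scene=S)): print("   ",np.round(fitnut(ims,X[0],X[1]),2))
t=lambda u:raw(u,7,175,130); s=lambda u:raw(u,5,250,145)
for nm,a,b in (("knob",(285,491),(171,105)),("h-",(525,330),(95,225)),("h+",(497,85),(235,345)),("freeL-",(425,345),(150,185)),("free+",(393,90),(300,310)),("hinge-",(105,400),(322,72)),("hinge+",(72,130),(487,195))):
    X,e=tri(dict(top=t(a),scene=s(b)));print(nm,X.round(1),np.round(e,1))
for nm,uv in (("tray fl",(92,480)),("tray fr",(503,435))): print(nm,atz("top",t(uv),36).round(1))
for nm,uv in (("b",(262,517)),("l",(70,350)),("r",(495,325))): print(nm,atz("scene",s(uv),36).round(1))
E
```

```text
A [ 621.6 -154.7   19.1] [0.3 0.3]
    [ 622.01 -155.97   51.83   -1.79]
    [ 623.01 -156.15   51.49   -0.88]
    [ 620.38 -155.67   50.22   -0.94]
B [ 610.3 -245.3   20.6] [0.4 0.4]
    [ 610.33 -247.73   21.9    -1.78]
    [ 611.25 -248.02   19.49   -0.88]
    [ 608.95 -247.5    20.16   -0.93]
C [ 630.3 -338.3   21. ] [0.2 0.2]
    [ 630.46 -340.82    1.99   -1.76]
    [ 631.47 -340.99    1.34   -0.86]
    [ 6.2916e+02 -3.4083e+02  2.1000e-01 -9.3000e-01]
D [ 443.9 -152.8   22.6] [0.1 0.1]
    [ 442.52 -154.53   26.77   -1.77]
    [ 443.31 -154.48   28.48   -0.87]
    [ 440.97 -154.46   28.93   -0.93]
knob [539.7  69.8 132.5] [0.1 0.1]
h- [596.9 -19.5 161.1] [0.6 0.6]
h+ [686.4 -10.2 166.3] [0.3 0.3]
freeL- [591.3  16.5 159. ] [0.1 0.1]
free+ [685.4  27.7 160.7] [0.9 0.9]
hinge- [572.9 135.9 145.6] [0.1 0.1]
hinge+ [674.9 149.9 144. ] [0.3 0.3]
tray fl [550.6 156.9  36. ]
tray fr [568.5 -10.9  36. ]
b [707.2   4.3  36. ]
l [577.4 -15.3  36. ]
r [687.5 172.9  36. ]
```

```bash
cat >> h.py <<'E'
def hop(p,P): # hopper->world
    P=np.atleast_2d(P); c,s=np.cos(p[2]),np.sin(p[2])
    return np.c_[p[0]+c*P[:,0]-s*P[:,1],p[1]+s*P[:,0]+c*P[:,1],P[:,2]]
def lidpt(l,x,d,h): # d from hinge toward handle, h off plane
    return np.array([x,66-d*np.cos(l)-h*np.sin(l)*-1*-1 if False else 66-d*np.cos(l)+h*np.sin(l),139+d*np.sin(l)+h*np.cos(l)])
E
python3 - <<'E'
from h import *
t=lambda u:raw(u,7,175,130); s=lambda u:raw(u,5,250,145)
def model(q):
    x,y,w,l,hh,tw,lw=q
    M=[("top",t((285,491)),(-92,0,130)),("scene",s((171,105)),(-92,0,130)),
     ("top",t((525,330)),lidpt(l,-hh,165,6)),("top",t((497,85)),lidpt(l,hh,165,6)),("scene",s((95,222)),lidpt(l,-hh,165,6)),("scene",s((237,345)),lidpt(l,hh,165,6)),
     ("top",t((92,480)),(-66-tw,81+tw,36)),("top",t((503,435)),(-66-tw,-81-tw,36)),
     ("scene",s((262,515)),(66+tw,-81-tw,36)),("scene",s((70,350)),(-66-tw,-81-tw,36)),("scene",s((495,325)),(66+tw,81+tw,36))]
    return M
def res(q):
    return np.concatenate([proj(n,hop(q,P))[0]-uv for n,uv,P in model(q)])
r=least_squares(res,[640,65,.11,.15,48,3,49],loss="soft_l1")
print(r.x.round(3)); print(res(r.x).reshape(-1,2).round(2))
np.save("hop.npy",r.x)
q=r.x
for n,ox,oy,sc,w,h in (("top",175,130,7,100,80),("scene",250,145,5,110,110)):
    im=cv2.imread(f"pics/{n}0_raw.png"); c=cv2.resize(im[oy:oy+h,ox:ox+w],None,fx=sc,fy=sc,interpolation=cv2.INTER_CUBIC)
    def dr(Ps,col):
        pp=proj(n,hop(q,np.array(Ps,float))); pp=((pp-[ox,oy]+.5)*sc-.5).astype(int); cv2.polylines(c,[pp.reshape(-1,1,2)],False,col,1)
    tw=q[5]
    dr([(-66-tw,-81-tw,36),(66+tw,-81-tw,36),(66+tw,81+tw,36),(-66-tw,81+tw,36),(-66-tw,-81-tw,36)],(0,255,0))
    dr([(-92+10*np.cos(a),10*np.sin(a),130) for a in np.linspace(0,6.3,30)],(0,0,255))
    dr([(-92+10*np.cos(a),10*np.sin(a),61) for a in np.linspace(0,6.3,30)],(0,255,255))
    dr([lidpt(q[3],-42,165,2),lidpt(q[3],42,165,2)],(0,0,255))
    dr([lidpt(q[3],-49,0,0),lidpt(q[3],49,0,0),lidpt(q[3],49,130,0),lidpt(q[3],-49,130,0),lidpt(q[3],-49,0,0)],(0,255,255))
    cv2.imwrite(f"pics/fit_{n}.png",c)
E
```

```text
[6.29718e+02 8.12730e+01 1.21000e-01 1.22000e-01 4.49620e+01 3.14100e+00
 4.90000e+01]
[[-0.03  0.56]
 [-0.24  0.31]
 [ 0.18 -0.26]
 [-0.12  0.32]
 [-0.64 -0.32]
 [-0.21  0.08]
 [ 0.15 -0.12]
 [-0.1  -0.94]
 [ 0.9   0.42]
 [ 0.08 -2.53]
 [ 0.27  0.14]]
```

View pics/fit_top.png

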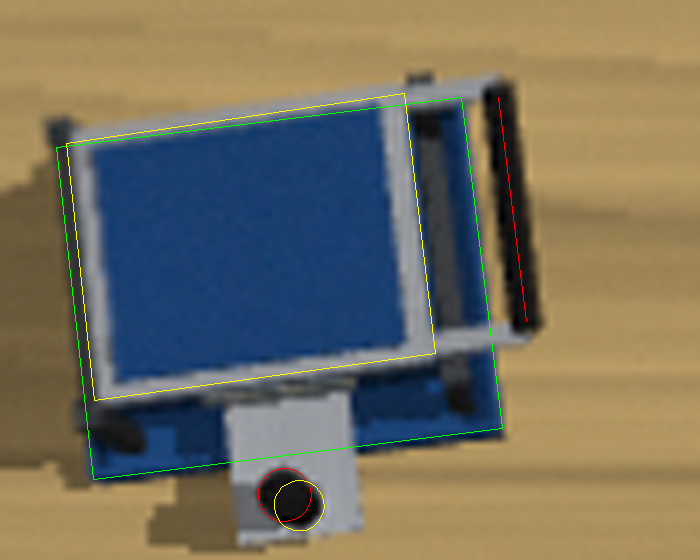

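View pics/fit_scene.png

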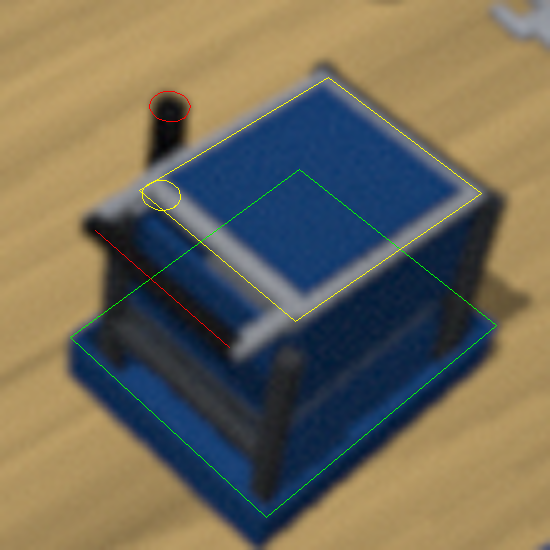

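The fit is good: hopper at about (630, 81), yaw 0.12, lid about 0.12 rad open, and the overlays line up with the tray rim, knob top and handle. Next: a helper that gives shifts in tool axes, then the approach to the handle.

```bash
cat >> h.py <<'E'
def go(x,y,z,jaw=None):
    s=read_state(); M=R.from_quat(s["ee_rot"]).as_matrix(); p=s["position"]
    d=M.T@(np.array([x,y,z])-p); cur=np.degrees(np.arctan2(M[1,1],M[0,1]))
    turn=0
    if jaw is not None:
        t=(jaw-cur+90)%180-90   # world z-rotation wanted
        turn=-t                  # tool z is down
        alt=turn-180 if turn>0 else turn+180
        print("alt turn",round(alt,1))
    print("t",round(s["clock"],2),"pos",p.round(1),"jaw",round(cur,1),"tilt",np.degrees(np.arccos(-M[2,2])).round(2),"q6",s["joints"][5].round(2),"F",s["contact_force"].round(1),"w",round(s["gripper_width"],1))
    print("shift m",(d/1000).round(4),"norm",round(np.linalg.norm(d)/1000,3),"turn deg",round(turn,1))
E
python3 - <<'E'
from h import *
q=np.load("hop.npy")
for l in (0,.122,.5,1,1.5,2.0): print(l,hop(q,lidpt(l,0,165,2)).round(1))
go(641.8,-15.6,235,np.degrees(q[2])+90)
E
```

```text
0 [[641.6 -17.  141. ]]
0.122 [[641.5 -15.5 161.1]]
0.5 [[639.1   4.  219.9]]
1 [[632.3  60.  278.9]]
1.5 [[622.9 137.2 303.7]]
2.0 [[613.3 216.8 288.2]]
alt turn 148.5
t 0.1 pos [259.6 568.  247.3] jaw -114.6 tilt 0.11 q6 -0.26 F [-0.2 -0.1  0. ] w 85.5
shift m [0.5902 0.3718 0.0131] norm 0.698 turn deg -31.5
```

Emit:
jog_arm([
  [0.03,0.02,0,-2],
  [0.08,0.05,0,-6],
  [0.13,0.082,0,-11],
  [0.18,0.113,0,-16],
  [0.23,0.145,0,-21],
  [0.28,0.176,0,-26],
  [0.33,0.208,0,-31],
  [0.38,0.239,0,-31.5],
  [0.43,0.271,0,-31.5],
  [0.48,0.302,0,-31.5],
], hand=1)

```text
clock: 1.35
position: [571.1, 91.9, 247.7]
ee_rot: [0.998, 0.06, -0.001, 0.001]
contact_force: [0.4, 0.3, 0.3]
gripper_width: 85.0
```

```bash
python3 - <<'E'
from h import *
go(641.8,-15.6,235,96.9)
E
```

```text
alt turn -180.0
t 1.35 pos [571.1  91.9 247.7] jaw -83.1 tilt 0.13 q6 1.25 F [0.4 0.3 0.3] w 85.0
shift m [0.0572 0.1152 0.0128] norm 0.129 turn deg 0.0
```

Emit:
jog_arm([
  [0.02,0.04,0,0],
  [0.04,0.085,0.005,0],
  [0.0572,0.1152,0.0128,0],
  [0.0572,0.1152,0.0128,0],
  [0.0572,0.1152,0.0128,0],
  [0.0572,0.1152,0.0128,0],
], hand=-0.39)

```text
clock: 2.1
position: [641.5, -14.6, 235.4]
ee_rot: [0.998, 0.061, -0.0, 0.001]
contact_force: [-0.0, -0.1, 0.2]
gripper_width: 26.0
```

```bash
python3 - <<'E'
from h import *
go(641.8,-15.6,159,96.9)
for n in("scene","top"):
    im=get_image(n);cv2.imwrite(f"pics/{n}1_raw.png",im[:,:,::-1])
    if n=="scene": crop(im,240,100,360,250,4,"pics/s1.png")
    else: crop(im,165,120,285,220,6,"pics/t1.png")
E
```

```text
alt turn -179.9
t 2.1 pos [641.5 -14.6 235.4] jaw -83.0 tilt 0.11 q6 1.46 F [-0.  -0.1  0.2] w 26.0
shift m [0.0003 0.0009 0.0764] norm 0.076 turn deg 0.1
```

View pics/s1.png

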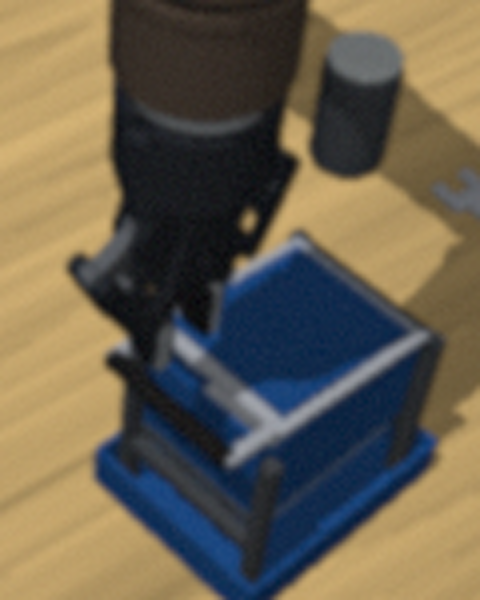

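View pics/t1.png

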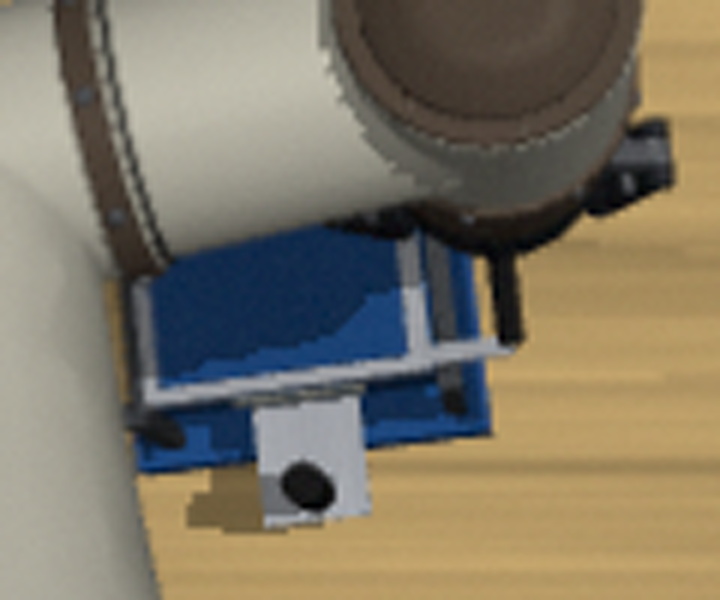

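The fingers stand above the middle of the handle bar, the bar running between them. Descend.

Emit:
jog_arm([
  [0,0.001,0.02,0],
  [0,0.001,0.04,0],
  [0,0.001,0.055,0],
  [0,0.001,0.066,0],
  [0,0.001,0.0745,0],
  [0,0.001,0.0745,0],
  [0,0.001,0.0745,0],
])

```text
clock: 3.08
position: [642.0, -15.7, 161.7]
ee_rot: [0.998, 0.061, 0.0, 0.001]
contact_force: [-0.4, 0.3, -0.0]
gripper_width: 25.8
```

Emit:
jog_arm([
  [0,0,0,0],
  [0,0,0,0],
  [0,0,0,0],
  [0,0,0,0],
], hand=-1)

```text
clock: 3.58
position: [642.2, -14.7, 161.8]
ee_rot: [0.998, 0.061, 0.001, 0.0]
contact_force: [-0.6, 5.7, 0.2]
gripper_width: 10.0
```

```bash
python3 - <<'E'
from h import *
q=np.load("hop.npy"); s=read_state(); M=R.from_quat(s["ee_rot"]).as_matrix()
h0=hop(q,lidpt(.122,0,165,2))[0]
print(s["position"]-h0)
for l in np.r_[.122:2.0:0.094,2.0,2.03]: print(round(l,3),(M.T@(hop(q,lidpt(l,0,165,2))[0]-h0)/1000).round(4))
E
```

```text
[0.69341246 0.80542928 0.74049923]
0.122 [0. 0. 0.]
0.216 [ 0.     -0.0028 -0.0153]
0.31 [ 0.0001 -0.007  -0.0302]
0.404 [ 0.0001 -0.0126 -0.0446]
0.498 [ 0.0001 -0.0195 -0.0585]
0.592 [ 0.0001 -0.0277 -0.0717]
0.686 [ 0.0002 -0.0371 -0.084 ]
0.78 [ 0.0002 -0.0476 -0.0954]
0.874 [ 0.0003 -0.0591 -0.1058]
0.968 [ 0.0003 -0.0716 -0.115 ]
1.062 [ 0.0003 -0.0848 -0.1231]
1.156 [ 0.0004 -0.0988 -0.1298]
1.25 [ 0.0004 -0.1133 -0.1352]
1.344 [ 0.0004 -0.1283 -0.1392]
1.438 [ 0.0005 -0.1436 -0.1418]
1.532 [ 0.0005 -0.159  -0.143 ]
1.626 [ 0.0005 -0.1746 -0.1427]
1.72 [ 0.0006 -0.19   -0.1409]
1.814 [ 0.0006 -0.2051 -0.1377]
1.908 [ 0.0006 -0.2199 -0.1331]
2.0 [ 0.0006 -0.2339 -0.1273]
2.03 [ 0.0006 -0.2384 -0.1251]
```

Emit:
jog_arm([
  [0,-0.003,-0.015,0],
  [0,-0.007,-0.03,0],
  [0,-0.0125,-0.0445,0],
  [0,-0.0195,-0.0585,0],
  [0,-0.0275,-0.0715,0],
  [0,-0.037,-0.084,0],
  [0,-0.0475,-0.0955,0],
  [0,-0.059,-0.106,0],
])

```text
clock: 4.58
position: [635.3, 43.1, 270.3]
ee_rot: [0.998, 0.061, 0.002, 0.001]
contact_force: [4.3, -4.4, -2.1]
gripper_width: 9.8
```

```bash
python3 - <<'E'
from h import *
q=np.load("hop.npy"); h0=hop(q,lidpt(.874,0,165,2))[0]+[.7,.8,.7]
go(*h0); s=read_state(); M=R.from_quat(s["ee_rot"]).as_matrix(); p=s["position"]-[.7,.8,.7]
for l in np.r_[.968:2.0:0.094,2.0,2.03,2.06]: print(round(l,3),(M.T@(hop(q,lidpt(l,0,165,2))[0]-p)/1000).round(4))
E
```

```text
t 4.58 pos [635.3  43.1 270.3] jaw -83.0 tilt 0.28 q6 1.37 F [ 4.3 -4.4 -2.1] w 9.8
shift m [-0.0002 -0.001   0.0028] norm 0.003 turn deg 0
0.968 [-0.0001 -0.0134 -0.0065]
1.062 [-0.0001 -0.0267 -0.0146]
1.156 [-0.     -0.0406 -0.0213]
1.25 [ 0.     -0.0551 -0.0268]
1.344 [ 0.     -0.0701 -0.0308]
1.438 [ 0.0001 -0.0854 -0.0335]
1.532 [ 1.000e-04 -1.008e-01 -3.470e-02]
1.626 [ 1.000e-04 -1.163e-01 -3.440e-02]
1.72 [ 0.0002 -0.1317 -0.0327]
1.814 [ 0.0002 -0.1469 -0.0295]
1.908 [ 0.0002 -0.1617 -0.025 ]
2.0 [ 0.0002 -0.1758 -0.0192]
2.03 [ 0.0002 -0.1802 -0.017 ]
2.06 [ 0.0002 -0.1846 -0.0147]
```

Emit:
jog_arm([
  [0,-0.0135,-0.0065,0],
  [0,-0.0265,-0.0145,0],
  [0,-0.0405,-0.0215,0],
  [0,-0.055,-0.027,0],
  [0,-0.07,-0.031,0],
  [0,-0.0855,-0.0335,0],
  [0,-0.101,-0.0345,0],
  [0,-0.1165,-0.0345,0],
])

```text
clock: 5.58
position: [621.9, 158.1, 310.0]
ee_rot: [0.998, 0.061, 0.006, 0.002]
contact_force: [2.6, -3.7, 4.8]
gripper_width: 9.4
```

```bash
python3 - <<'E'
from h import *
q=np.load("hop.npy"); h0=hop(q,lidpt(1.626,0,165,2))[0]+[.7,.8,.7]
go(*h0); s=read_state(); M=R.from_quat(s["ee_rot"]).as_matrix(); p=s["position"]-[.7,.8,.7]
for l in np.r_[1.72:2.0:0.094,2.0,2.03,2.06]: print(round(l,3),(M.T@(hop(q,lidpt(l,0,165,2))[0]-p)/1000).round(4))
E
```

```text
t 5.58 pos [621.9 158.1 310. ] jaw -83.0 tilt 0.69 q6 1.19 F [ 2.6 -3.7  4.8] w 9.4
shift m [-0.0008 -0.0006  0.0056] norm 0.006 turn deg 0
1.72 [-0.0008 -0.016   0.0073]
1.814 [-0.0008 -0.0312  0.0104]
1.908 [-0.0008 -0.046   0.015 ]
2.0 [-0.0009 -0.0601  0.0207]
2.03 [-0.0009 -0.0645  0.0229]
2.06 [-0.0009 -0.0689  0.0252]
```

Emit:
jog_arm([
  [-0.001,-0.008,0.0065,0],
  [-0.001,-0.016,0.0075,0],
  [-0.001,-0.031,0.0105,0],
  [-0.001,-0.046,0.015,0],
  [-0.001,-0.056,0.019,0],
  [-0.001,-0.06,0.021,0],
  [-0.001,-0.0645,0.023,0],
  [-0.001,-0.0645,0.023,0],
])

```text
clock: 6.58
position: [614.8, 218.1, 293.1]
ee_rot: [0.998, 0.061, 0.009, 0.005]
contact_force: [3.1, -11.2, 11.7]
gripper_width: 9.5
```

```bash
python3 - <<'E'
from h import *
q=np.load("hop.npy"); h0=hop(q,lidpt(2.0,0,165,2))[0]+[.7,.8,.7]
go(*h0)
im=get_image("scene"); crop(im,200,60,360,250,3,"pics/s2.png")
im=get_image("top"); crop(im,125,120,265,220,5,"pics/t2.png")
E
```

```text
t 6.58 pos [614.8 218.1 293.1] jaw -83.0 tilt 1.18 q6 1.09 F [  3.1 -11.2  11.7] w 9.5
shift m [-0.0009  0.0004  0.0042] norm 0.004 turn deg 0
```

View pics/s2.png

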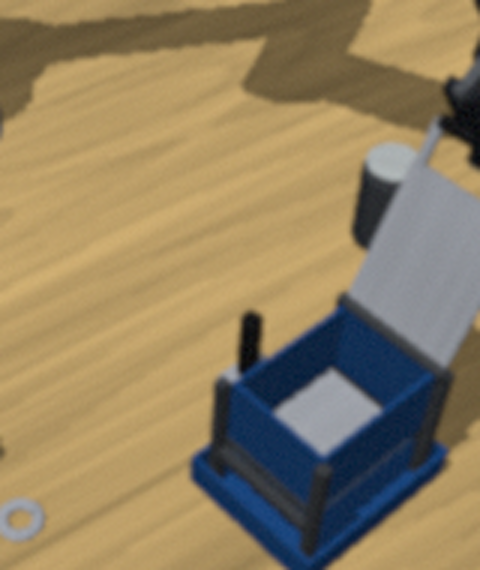

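View pics/t2.png

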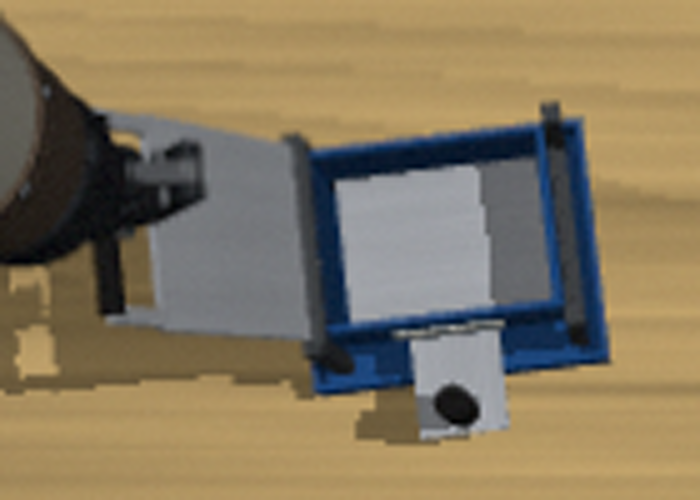

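The lid leans back past upright and the gate is closed. I push a few mm more to be sure it is on its stop.

Emit:
jog_arm([
  [-0.001,-0.004,0.005,0],
  [-0.001,-0.008,0.007,0],
  [-0.001,-0.01,0.009,0],
  [-0.001,-0.01,0.009,0],
])

```text
clock: 7.18
position: [614.7, 218.5, 293.0]
ee_rot: [0.998, 0.059, 0.012, 0.013]
contact_force: [4.3, -23.9, 17.4]
gripper_width: 9.4
```

At the stop: the position no longer changes and the force rises to about 29 N. Release and rise.

Emit:
jog_arm([
  [0,0.001,0,0],
  [0,0.001,0,0],
])

```text
clock: 7.42
position: [614.9, 216.4, 294.0]
ee_rot: [0.998, 0.059, 0.012, 0.013]
contact_force: [3.3, -1.7, -0.3]
gripper_width: 9.4
```

Emit:
jog_arm([
  [0,0,0,0],
  [0,0,0,0],
  [0,0,0,0],
], hand=-0.42)

```text
clock: 7.8
position: [614.5, 217.1, 294.1]
ee_rot: [0.998, 0.059, 0.012, 0.013]
contact_force: [-0.3, 1.1, 0.2]
gripper_width: 24.5
```

```bash
python3 - <<'E'
from h import *
q=np.load("hop.npy"); h0=hop(q,lidpt(2.0,0,165,2))[0]
print(h0);go(*h0)
E
```

```text
[613.28730361 216.76307782 288.20178175]
t 7.8 pos [614.5 217.1 294.1] jaw -83.2 tilt 2.0 q6 1.08 F [-0.3  1.1  0.2] w 24.5
shift m [-0.0014  0.      0.0059] norm 0.006 turn deg 0
```

Emit:
jog_arm([
  [0,0,-0.015,0],
  [0,0,-0.035,0],
  [0,0.01,-0.06,0],
  [0,0.05,-0.06,0],
  [0,0.1,-0.04,0],
  [0,0.1,-0.04,0],
], hand=1)

```text
clock: 8.55
position: [624.9, 116.0, 336.7]
ee_rot: [0.998, 0.057, 0.011, 0.013]
contact_force: [0.4, 0.8, 0.1]
gripper_width: 85.7
```

```bash
cat >> h.py <<'E'
def look(tag,nuts):
    T=get_image("top");S=get_image("scene")
    cv2.imwrite(f"pics/{tag}_top.png",T[:,:,::-1]);cv2.imwrite(f"pics/{tag}_scene.png",S[:,:,::-1])
    c=np.hstack([cv2.resize(T[130:250,150:390],None,fx=1.66,fy=1.66*1,interpolation=cv2.INTER_CUBIC),cv2.resize(S[100:340,90:370],(396,339),interpolation=cv2.INTER_CUBIC)[:199]]) if 0 else None
    a=cv2.resize(T[120:250,150:390],(800,433),interpolation=cv2.INTER_CUBIC)
    cv2.imwrite(f"pics/{tag}_a.png",a[:,:,::-1])
    b=cv2.resize(S[90:330,80:360],(700,600),interpolation=cv2.INTER_CUBIC); cv2.imwrite(f"pics/{tag}_b.png",b[:,:,::-1])
    for k,(x,y) in nuts.items():
        for ims in (dict(top=T,scene=S),dict(top=T),dict(scene=S)): print(k,np.round(fitnut(ims,x,y),2))
E
python3 - <<'E'
from h import *
go(622,-156,150,-8.5)
look("l3",dict(A=(622,-156),B=(610,-247.7),C=(630,-341),D=(442.5,-154.5)))
E
```

```text
alt turn 105.0
t 8.55 pos [624.9 116.  336.7] jaw -83.5 tilt 1.96 q6 1.23 F [0.4 0.8 0.1] w 85.7
shift m [-0.038   0.2648  0.1931] norm 0.33 turn deg -75.0
A [ 621.99 -155.99   51.89   -1.79]
A [ 623.02 -156.13   51.66   -0.88]
A [ 620.4  -155.66   50.89   -0.94]
B [ 610.21 -247.68   19.81   -1.78]
B [ 611.17 -247.99   20.98   -0.88]
B [ 608.99 -247.54   20.34   -0.93]
C [ 6.3054e+02 -3.4081e+02  1.3000e-01 -1.7600e+00]
C [ 631.47 -341.02   59.29   -0.86]
C [ 629.04 -340.6    59.59   -0.93]
D [ 442.51 -154.75   28.25   -1.77]
D [ 443.24 -154.39   27.52   -0.87]
D [ 440.66 -154.32   26.7    -0.93]
```

View pics/l3_a.png

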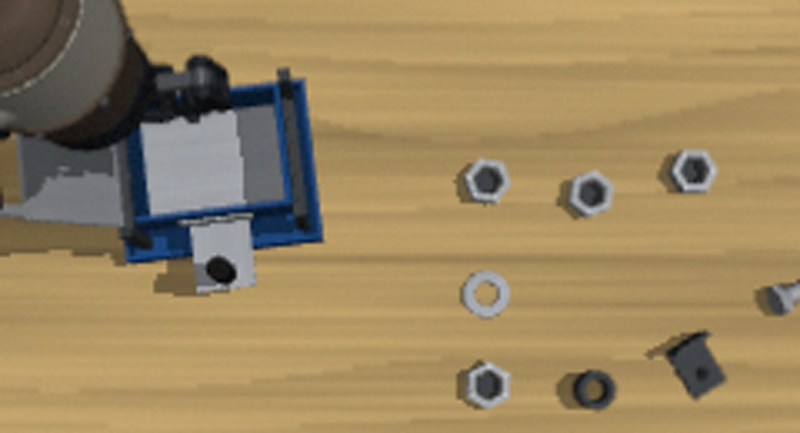

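View pics/l3_b.png

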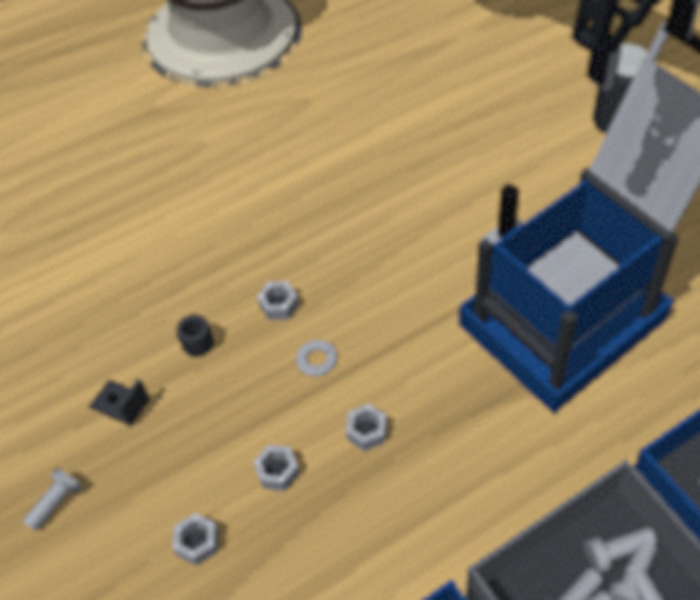

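All four nuts are unmoved. Go to the nut at (622,-156), jaws at 51.5° (the same as -128.5°).

```bash
python3 - <<'E'
from h import *
go(622,-156,100,-128.5)
E
```

```text
alt turn -134.8
t 8.65 pos [625.5 118.5 337.8] jaw -83.3 tilt 2.05 q6 1.23 F [0.8 0.3 0.6] w 85.3
shift m [-0.0415  0.2659  0.2439] norm 0.363 turn deg 45.2
```

Emit:
jog_arm([
  [-0.005,0.035,0.02,6],
  [-0.012,0.075,0.05,13],
  [-0.018,0.115,0.085,20],
  [-0.024,0.155,0.125,27],
  [-0.03,0.195,0.165,34],
  [-0.036,0.23,0.205,41],
  [-0.04,0.255,0.232,45.2],
  [-0.0415,0.2659,0.244,45.2],
  [-0.0415,0.2659,0.244,45.2],
  [-0.0415,0.2659,0.244,45.2],
])

```text
clock: 9.9
position: [623.3, -154.9, 101.6]
ee_rot: [0.944, -0.328, 0.018, 0.006]
contact_force: [0.8, 1.0, 0.6]
gripper_width: 85.4
```

```bash
python3 - <<'E'
from h import *
go(622,-156,20,-128.5)
im=get_image("scene"); crop(im,180,150,300,300,4,"pics/s4.png")
E
```

```text
alt turn -179.8
t 9.9 pos [ 623.3 -154.9  101.6] jaw -128.3 tilt 2.19 q6 0.86 F [0.8 1.  0.6] w 85.4
shift m [-0.0035  0.0017  0.0816] norm 0.082 turn deg 0.2
```

View pics/s4.png

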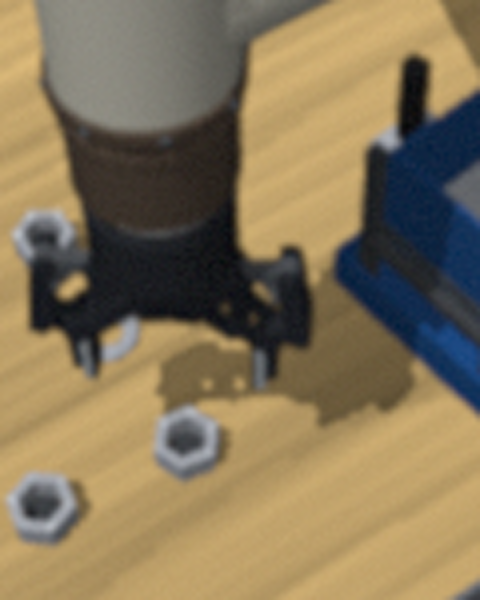

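The gripper hovers over the nut with the fingers on either side. Descend.

Emit:
jog_arm([
  [-0.001,0.001,0.02,0],
  [-0.002,0.0015,0.045,0],
  [-0.0035,0.0017,0.065,0],
  [-0.0035,0.0017,0.0785,0],
  [-0.0035,0.0017,0.0815,0],
  [-0.0035,0.0017,0.0815,0],
])

```text
clock: 10.7
position: [622.6, -155.8, 20.8]
ee_rot: [0.944, -0.328, 0.019, 0.006]
contact_force: [-1.1, -0.2, 0.7]
gripper_width: 85.4
```

Emit:
jog_arm([
  [0,0,0,0],
  [0,0,0,0],
  [0,0,0,0],
  [0,0,0,0],
  [0,0,-0.01,0],
  [0,0,-0.04,0],
  [0,0,-0.04,0],
], hand=-1)

```text
clock: 11.58
position: [622.9, -154.9, 63.3]
ee_rot: [0.944, -0.328, 0.021, 0.005]
contact_force: [0.7, 0.2, -1.5]
gripper_width: 34.5
```

```bash
python3 - <<'E'
from h import *
q=np.load("hop.npy"); print(hop(q,[[0,18,100],[0,-30,100],[0,-8,100]]).round(1))
go(622,-156,70,-128.5)
im=get_image("scene"); crop(im,180,150,300,300,4,"pics/s5.png")
E
```

```text
[[627.6  99.1 100. ]
 [633.3  51.5 100. ]
 [630.7  73.3 100. ]]
alt turn -179.8
t 11.57 pos [ 622.9 -154.9   63.3] jaw -128.3 tilt 2.5 q6 0.86 F [ 0.7  0.2 -1.5] w 34.5
shift m [ 0.0003  0.0014 -0.0067] norm 0.007 turn deg 0.2
```

View pics/s5.png

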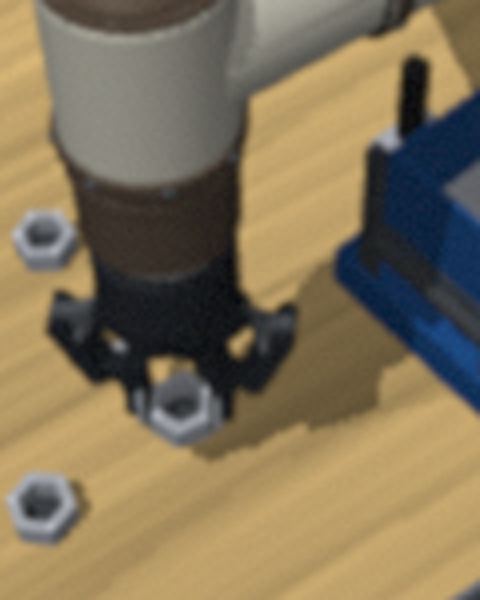

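The nut is held: 34.5 mm opening and visible between the fingers. Carry it to the bin.

```bash
python3 - <<'E'
from h import *
go(622,-130,200); go(627.6,99.1,200,-173.1)
E
```

```text
t 11.62 pos [ 621.7 -154.8   61.8] jaw -128.3 tilt 2.34 q6 0.86 F [-0.8  0.6 -0.7] w 34.4
shift m [-0.0094 -0.02   -0.1387] norm 0.14 turn deg 0
alt turn -135.2
t 11.62 pos [ 621.7 -154.8   61.8] jaw -128.3 tilt 2.34 q6 0.86 F [-0.8  0.6 -0.7] w 34.4
shift m [-0.147  -0.2032 -0.1438] norm 0.289 turn deg 44.8
```

Emit:
jog_arm([
  [-0.003,-0.005,-0.03,0],
  [-0.006,-0.01,-0.075,4],
  [-0.01,-0.02,-0.12,9],
  [-0.025,-0.04,-0.14,15],
  [-0.05,-0.072,-0.142,21],
  [-0.075,-0.107,-0.143,27],
  [-0.1,-0.142,-0.143,33],
  [-0.124,-0.175,-0.144,39],
  [-0.142,-0.198,-0.144,44.8],
  [-0.147,-0.2032,-0.144,44.8],
])

```text
clock: 12.88
position: [626.8, 100.6, 198.5]
ee_rot: [0.749, -0.662, 0.019, -0.001]
contact_force: [0.4, 0.4, -1.1]
gripper_width: 34.4
```

```bash
python3 - <<'E'
from h import *
go(627.6,99.1,105,-173.1)
im=get_image("scene"); crop(im,230,70,370,250,3,"pics/s6.png")
E
```

```text
alt turn -179.9
t 12.88 pos [626.8 100.6 198.5] jaw -173.0 tilt 2.23 q6 -0.33 F [ 0.4  0.4 -1.1] w 34.4
shift m [-0.0009  0.002   0.0935] norm 0.093 turn deg 0.1
```

View pics/s6.png

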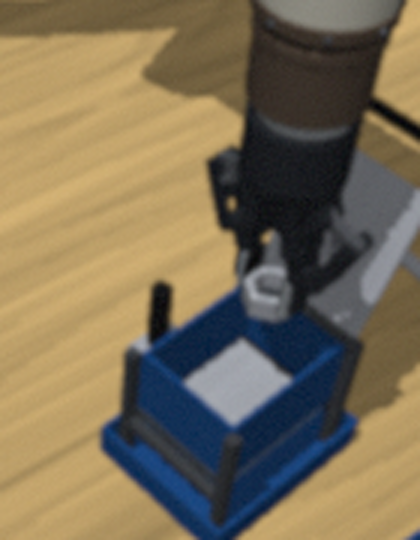

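Emit:
jog_arm([
  [-0.001,0.001,0.025,0],
  [-0.001,0.002,0.05,0],
  [-0.001,0.002,0.07,0],
  [-0.001,0.002,0.079,0],
  [-0.001,0.002,0.08,0],
])

```text
clock: 13.55
position: [627.0, 98.5, 118.0]
ee_rot: [0.749, -0.663, 0.019, -0.001]
contact_force: [0.5, 0.5, -1.1]
gripper_width: 34.1
```

Emit:
jog_arm([
  [0,0,0,0],
  [0,0,0,0],
  [0,0,0,0],
], hand=0.06)

```text
clock: 13.92
position: [627.4, 98.6, 118.9]
ee_rot: [0.749, -0.662, 0.02, -0.001]
contact_force: [-0.6, -0.7, -0.5]
gripper_width: 45.1
```

Emit:
jog_arm([
  [0,0,-0.03,0],
  [0,0,-0.07,0],
  [0,0,-0.1,0],
])

```text
clock: 14.3
position: [624.7, 101.2, 221.2]
ee_rot: [0.749, -0.662, 0.02, -0.002]
contact_force: [0.6, 0.6, -0.6]
gripper_width: 45.1
```

```bash
python3 - <<'E'
from h import *
look("l7",dict(B=(610,-247.7),C=(630,-341),D=(442.5,-154.5)))
go(610.2,-247.7,100,-160)
E
```

```text
B [ 610.2  -247.67   19.78   -1.78]
B [ 611.36 -247.92   21.01   -0.88]
B [ 608.9  -247.52   20.07   -0.93]
C [ 6.3061e+02 -3.4069e+02  2.2000e-01 -1.7600e+00]
C [ 631.47 -340.95    1.4    -0.87]
C [ 629.2  -340.81   59.19   -0.93]
D [ 442.51 -154.75   28.25   -1.77]
D [ 443.24 -154.56   28.36   -0.87]
D [ 440.67 -154.32   27.83   -0.93]
alt turn 167.1
t 14.4 pos [626.3 101.7 223.8] jaw -172.9 tilt 2.61 q6 -0.33 F [-0.6 -0.3 -0.1] w 45.4
shift m [0.3415 0.0636 0.1305] norm 0.371 turn deg -12.9
```

View pics/l7_b.png

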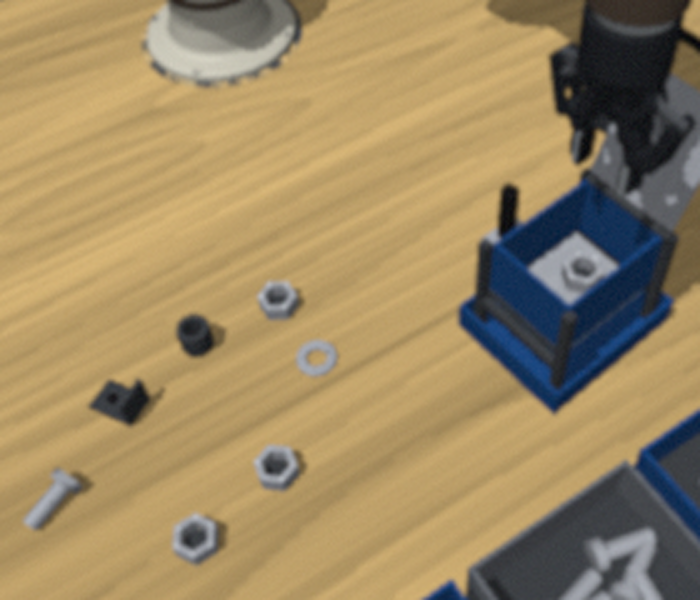

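The first nut is in the bin. Next the nut at (610,-248), jaws at 20° (-160°).

Emit:
jog_arm([
  [0.03,0.006,0,-2],
  [0.075,0.014,0,-5],
  [0.12,0.022,0.005,-8],
  [0.165,0.031,0.02,-12.9],
  [0.21,0.039,0.045,-12.9],
  [0.255,0.048,0.075,-12.9],
  [0.3,0.056,0.105,-12.9],
  [0.33,0.062,0.125,-12.9],
  [0.3415,0.0636,0.1305,-12.9],
  [0.3415,0.0636,0.1305,-12.9],
], hand=1)

```text
clock: 15.65
position: [610.2, -248.0, 99.6]
ee_rot: [0.818, -0.574, 0.022, -0.003]
contact_force: [0.1, -0.3, 0.0]
gripper_width: 85.4
```

```bash
python3 - <<'E'
from h import *
go(610.2,-247.7,20,-160)
M=R.from_quat(read_state()["ee_rot"]).as_matrix();print(M[:,2])
E
```

```text
alt turn 179.9
t 15.65 pos [ 610.2 -248.    99.6] jaw -160.1 tilt 2.58 q6 0.47 F [ 0.1 -0.3  0. ] w 85.4
shift m [-0.0029  0.0022  0.0795] norm 0.08 turn deg -0.1
[ 0.0396543  -0.02114795 -0.99898964]
```

Emit:
jog_arm([
  [-0.001,0.001,0.02,0],
  [-0.002,0.0015,0.045,0],
  [-0.003,0.002,0.065,0],
  [-0.003,0.002,0.0765,0],
  [-0.003,0.002,0.0795,0],
  [-0.003,0.002,0.0795,0],
])

```text
clock: 16.4
position: [611.1, -247.3, 20.8]
ee_rot: [0.819, -0.574, 0.023, -0.003]
contact_force: [0.0, -0.7, -0.1]
gripper_width: 85.2
```

Emit:
jog_arm([
  [0,0,0,0],
  [0,0,0,0],
  [0,0,0,0],
  [0,0,0,0],
  [0,0,-0.01,0],
  [0,0,-0.04,0],
  [0,0,-0.085,0],
  [0,0,-0.13,0],
  [0,0,-0.17,0],
  [0,0,-0.18,0],
], hand=-1)

```text
clock: 17.65
position: [604.7, -243.7, 204.2]
ee_rot: [0.819, -0.574, 0.026, -0.004]
contact_force: [0.0, -0.2, -2.2]
gripper_width: 34.5
```

```bash
python3 - <<'E'
from h import *
go(633.3,51.5,200,-173.1)
im=get_image("scene"); crop(im,130,120,300,300,3,"pics/s8.png")
E
```

```text
alt turn -166.9
t 17.65 pos [ 604.7 -243.7  204.2] jaw -160.0 tilt 2.97 q6 0.47 F [ 0.  -0.2 -2.2] w 34.5
shift m [-0.2677 -0.1276 -0.0011] norm 0.297 turn deg 13.1
```

View pics/s8.png

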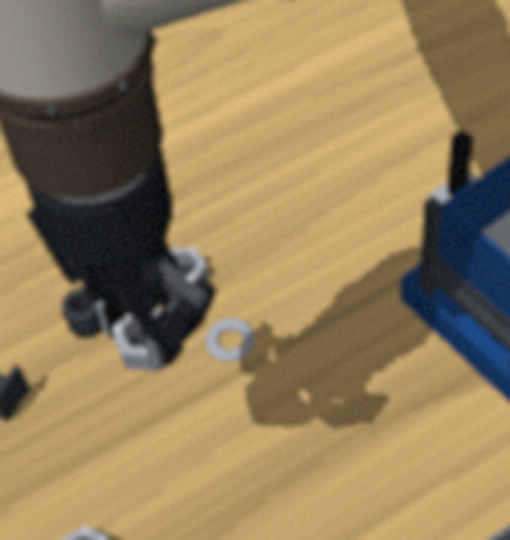

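The second nut is held.

Emit:
jog_arm([
  [-0.03,-0.014,0,3],
  [-0.075,-0.036,0,6],
  [-0.12,-0.057,0,9],
  [-0.165,-0.079,0,13],
  [-0.21,-0.1,0,13],
  [-0.245,-0.117,-0.001,13],
  [-0.265,-0.126,-0.001,13],
  [-0.2677,-0.1276,-0.001,13],
  [-0.2677,-0.1276,-0.001,13],
])

```text
clock: 18.82
position: [632.6, 50.8, 198.6]
ee_rot: [0.748, -0.663, 0.024, -0.006]
contact_force: [0.5, -1.4, -0.9]
gripper_width: 34.4
```

```bash
python3 - <<'E'
from h import *
go(633.3,51.5,118,-173.1)
im=get_image("scene"); crop(im,230,70,370,250,3,"pics/s9.png")
E
```

```text
alt turn -180.0
t 18.82 pos [632.6  50.8 198.6] jaw -173.1 tilt 2.82 q6 -0.25 F [ 0.5 -1.4 -0.9] w 34.4
shift m [-0.0028  0.0025  0.0805] norm 0.081 turn deg 0.0
```

View pics/s9.png

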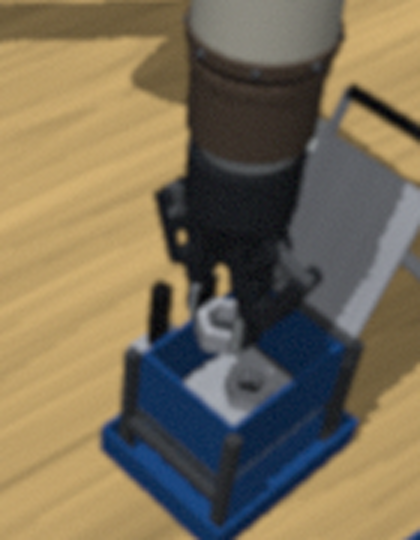

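Emit:
jog_arm([
  [-0.001,0.001,0.025,0],
  [-0.002,0.002,0.05,0],
  [-0.003,0.0025,0.07,0],
  [-0.003,0.0025,0.08,0],
  [-0.003,0.0025,0.0805,0],
])

```text
clock: 19.5
position: [633.2, 50.4, 117.8]
ee_rot: [0.748, -0.664, 0.024, -0.006]
contact_force: [0.8, 0.2, -1.2]
gripper_width: 34.3
```

Emit:
jog_arm([
  [0,0,0,0],
  [0,0,0,0],
  [0,0,0,0],
], hand=0.06)

```text
clock: 19.88
position: [633.6, 50.6, 118.7]
ee_rot: [0.748, -0.664, 0.024, -0.006]
contact_force: [-0.5, 0.5, -0.7]
gripper_width: 45.1
```

Emit:
jog_arm([
  [0,0,-0.03,0],
  [0,0,-0.07,0],
  [0,0,-0.1,0],
  [0,0,-0.1,0],
])

```text
clock: 20.38
position: [630.6, 53.3, 222.3]
ee_rot: [0.748, -0.663, 0.026, -0.009]
contact_force: [-0.1, -0.8, -0.4]
gripper_width: 45.1
```

```bash
python3 - <<'E'
from h import *
look("l10",dict(C=(630,-341),D=(442.5,-154.5)))
go(630.5,-340.8,100,-179.5)
E
```

```text
C [ 6.3058e+02 -3.4074e+02  2.2000e-01 -1.7600e+00]
C [ 631.47 -340.93   59.39   -0.86]
C [ 629.22 -340.69    1.03   -0.93]
D [ 442.51 -154.54   27.92   -1.77]
D [ 443.25 -154.49   28.47   -0.87]
D [ 440.68 -154.3    26.73   -0.93]
alt turn -173.7
t 20.48 pos [628.8  52.9 218.5] jaw -173.2 tilt 2.85 q6 -0.26 F [-0.6  1.2 -1.1] w 45.2
shift m [0.3878 0.0501 0.1272] norm 0.411 turn deg 6.3
```

View pics/l10_b.png

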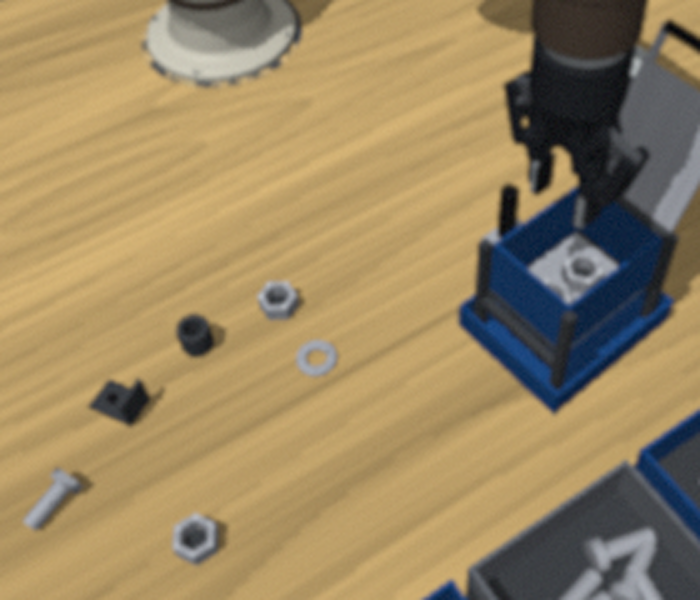

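Second nut released in the bin (hidden behind the wall in this view). Now the nut at (630,-341).

Emit:
jog_arm([
  [0.035,0.004,0,1],
  [0.08,0.01,0,2],
  [0.13,0.017,0.005,3],
  [0.18,0.023,0.02,5],
  [0.23,0.03,0.045,6.3],
  [0.28,0.036,0.075,6.3],
  [0.33,0.043,0.105,6.3],
  [0.37,0.048,0.122,6.3],
  [0.387,0.05,0.127,6.3],
  [0.388,0.05,0.127,6.3],
], hand=1)

```text
clock: 21.72
position: [629.9, -341.6, 98.7]
ee_rot: [0.71, -0.704, 0.023, -0.007]
contact_force: [0.7, -0.3, 0.6]
gripper_width: 85.4
```

```bash
python3 - <<'E'
from h import *
go(630.5,-340.8,20,-179.5)
look("l11",dict(D=(442.5,-154.5)))
E
```

```text
alt turn 180.0
t 21.73 pos [ 629.9 -341.6   98.7] jaw -179.5 tilt 2.72 q6 0.27 F [ 0.7 -0.3  0.6] w 85.4
shift m [-0.0025  0.0027  0.0786] norm 0.079 turn deg -0.0
D [ 4.4252e+02 -1.5754e+02  4.5970e+01 -4.1000e-01]
D [ 419.4  -182.08   59.72   -0.47]
D [ 4.4315e+02 -1.5527e+02  5.1250e+01 -2.6000e-01]
```

View pics/l11_a.png

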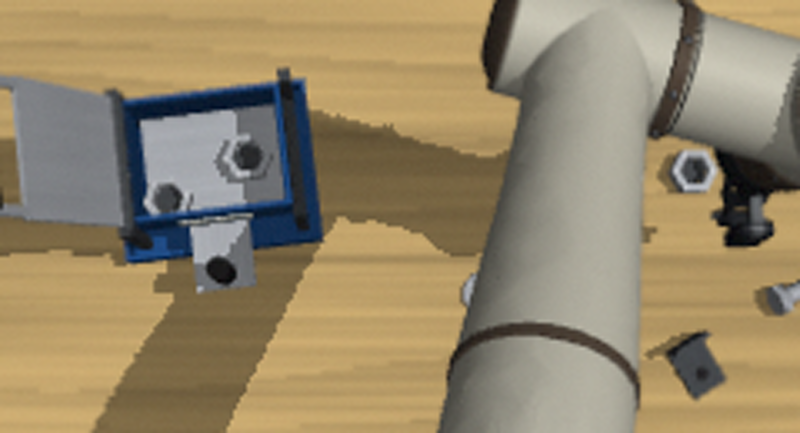

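Both nuts lie flat on the bin's floor, at (165,200) and (243,153). The gripper hovers by the third.

Emit:
jog_arm([
  [-0.001,0.001,0.02,0],
  [-0.002,0.002,0.045,0],
  [-0.0025,0.0025,0.065,0],
  [-0.0025,0.0025,0.0755,0],
  [-0.0025,0.0025,0.0785,0],
  [-0.0025,0.0025,0.0785,0],
])

```text
clock: 22.58
position: [632.5, -339.5, 22.4]
ee_rot: [0.71, -0.703, 0.024, -0.008]
contact_force: [-0.6, -0.2, 1.4]
gripper_width: 85.0
```

Emit:
jog_arm([
  [0,0,0,0],
  [0,0,0,0],
  [0,0,0,0],
  [0,0,0,0],
  [0,0,-0.01,0],
  [0,0,-0.04,0],
  [0,0,-0.085,0],
  [0,0,-0.13,0],
  [0,0,-0.17,0],
  [0,0,-0.18,0],
], hand=-1)

```text
clock: 23.82
position: [625.2, -335.8, 206.2]
ee_rot: [0.71, -0.703, 0.027, -0.009]
contact_force: [-0.1, 0.4, -2.4]
gripper_width: 34.3
```

```bash
python3 - <<'E'
from h import *
q=np.load("hop.npy"); print(hop(q,[[0,-5,100],[15,-10,0],[-12,-20,0]]).round(1))
go(630.7,75,200,-173.1)
im=get_image("scene"); crop(im,80,170,250,350,3,"pics/s12.png")
E
```

```text
[[630.3  76.3 100. ]
 [645.8  73.2   0. ]
 [620.2  60.    0. ]]
alt turn 173.7
t 23.82 pos [ 625.2 -335.8  206.2] jaw -179.4 tilt 3.28 q6 0.27 F [-0.1  0.4 -2.4] w 34.3
shift m [-0.4108 -0.0097 -0.0036] norm 0.411 turn deg -6.3
```

View pics/s12.png

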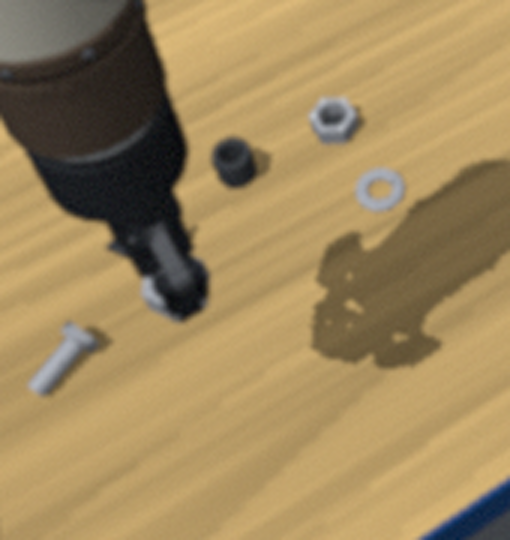

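Emit:
jog_arm([
  [-0.035,-0.001,0,-2],
  [-0.08,-0.002,0,-4],
  [-0.13,-0.004,0,-6.3],
  [-0.18,-0.006,-0.001,-6.3],
  [-0.23,-0.007,-0.002,-6.3],
  [-0.28,-0.009,-0.003,-6.3],
  [-0.33,-0.012,-0.003,-6.3],
  [-0.37,-0.014,-0.003,-6.3],
  [-0.39,-0.015,-0.003,-6.3],
  [-0.391,-0.015,-0.003,-6.3],
])

```text
clock: 25.12
position: [635.3, 56.4, 198.0]
ee_rot: [0.749, -0.663, 0.026, -0.007]
contact_force: [-0.5, -0.0, -1.5]
gripper_width: 34.4
```

```bash
python3 - <<'E'
from h import *
go(631,55,122,-173.1)
im=get_image("scene"); crop(im,230,70,370,250,3,"pics/s13.png")
E
```

```text
alt turn -179.9
t 25.12 pos [635.3  56.4 198. ] jaw -173.0 tilt 3.06 q6 -0.26 F [-0.5 -0.  -1.5] w 34.4
shift m [-0.0014  0.0078  0.0758] norm 0.076 turn deg 0.1
```

View pics/s13.png

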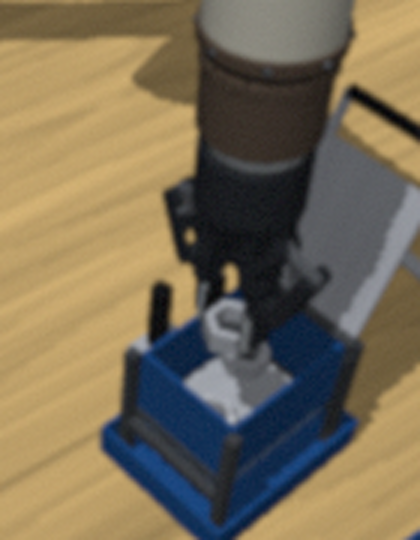

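Emit:
jog_arm([
  [-0.001,0.002,0.025,0],
  [-0.001,0.005,0.05,0],
  [-0.001,0.0078,0.068,0],
  [-0.001,0.0078,0.0755,0],
  [-0.001,0.0078,0.076,0],
])

```text
clock: 25.8
position: [631.2, 52.8, 121.8]
ee_rot: [0.748, -0.663, 0.026, -0.006]
contact_force: [-0.2, 0.4, -1.6]
gripper_width: 34.3
```

Emit:
jog_arm([
  [0,0,0,0],
  [0,0,0,0],
  [0,0,0,0],
], hand=0.06)

```text
clock: 26.18
position: [631.5, 52.9, 122.6]
ee_rot: [0.748, -0.663, 0.026, -0.007]
contact_force: [1.0, -0.3, 0.1]
gripper_width: 45.4
```

Emit:
jog_arm([
  [0,0,-0.03,0],
  [0,0,-0.07,0],
  [0,0,-0.1,0],
  [0,0,-0.1,0],
])

```text
clock: 26.68
position: [628.1, 55.9, 226.1]
ee_rot: [0.748, -0.663, 0.028, -0.01]
contact_force: [-0.6, -0.7, 0.2]
gripper_width: 45.4
```

```bash
python3 - <<'E'
from h import *
look("l14",dict(D=(442.5,-154.5)))
go(442.3,-154.5,110,-152)
E
```

```text
D [ 442.51 -154.75   28.25   -1.77]
D [ 443.25 -154.49   28.47   -0.87]
D [ 440.66 -154.33   26.68   -0.93]
alt turn 158.9
t 26.77 pos [626.3  55.5 222.3] jaw -173.1 tilt 3.1 q6 -0.26 F [-0.   0.8 -1.7] w 45.1
shift m [0.1833 0.2127 0.1083] norm 0.301 turn deg -21.1
```

View pics/l14_b.png

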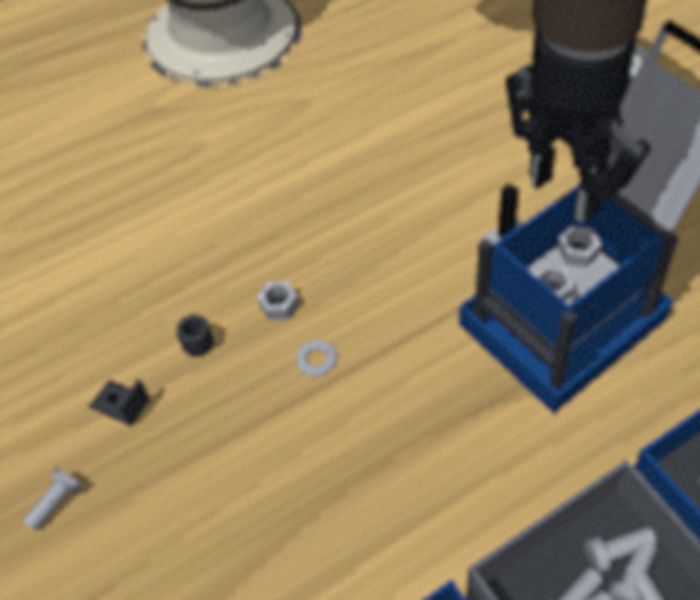

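Emit:
jog_arm([
  [0.022,0.025,0,-3],
  [0.05,0.058,0,-7],
  [0.08,0.093,0.005,-11],
  [0.11,0.127,0.02,-15],
  [0.14,0.162,0.05,-19],
  [0.165,0.192,0.08,-21.1],
  [0.18,0.21,0.103,-21.1],
  [0.1833,0.2127,0.1083,-21.1],
  [0.1833,0.2127,0.1083,-21.1],
], hand=1)

```text
clock: 27.9
position: [442.6, -154.6, 109.7]
ee_rot: [0.857, -0.515, 0.027, -0.002]
contact_force: [0.6, -0.0, 0.6]
gripper_width: 85.6
```

```bash
python3 - <<'E'
from h import *
go(442.3,-154.5,20,-152)
look("l15",{})
E
```

```text
alt turn 180.0
t 27.9 pos [ 442.6 -154.6  109.7] jaw -152.0 tilt 3.07 q6 0.43 F [ 0.6 -0.   0.6] w 85.6
shift m [-0.0041  0.003   0.0895] norm 0.09 turn deg -0.0
```

View pics/l15_a.png

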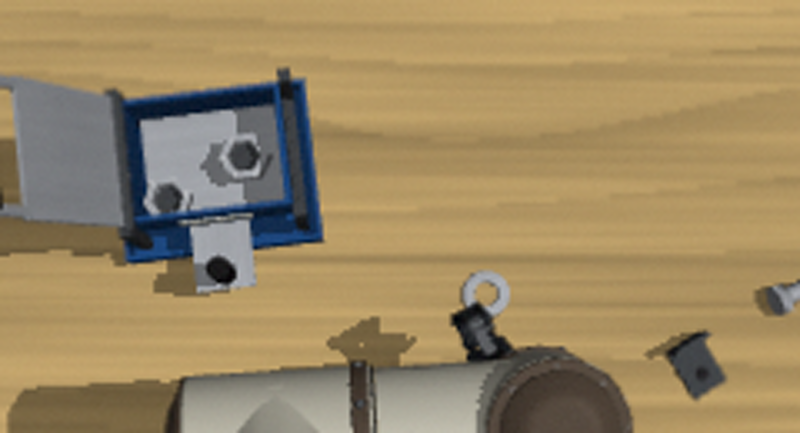

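View pics/l15_b.png

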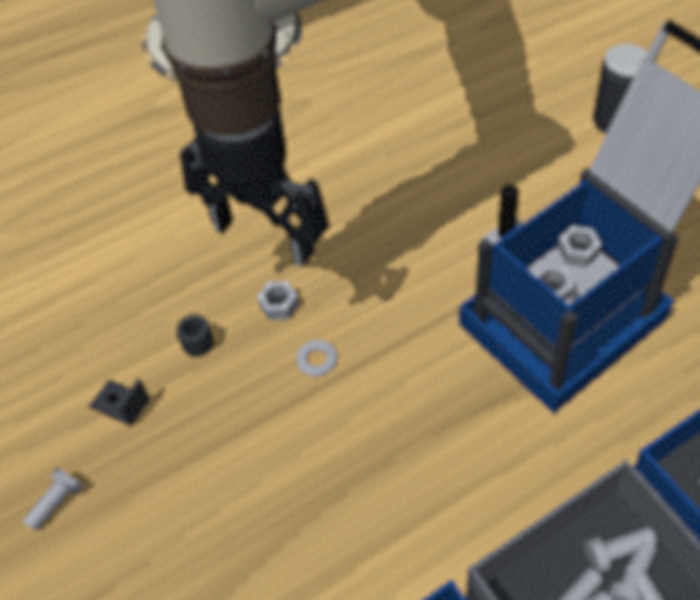

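```bash
python3 - <<'E'
from h import *
q=np.load("hop.npy")
t=lambda u:((u[0]+.5)*240/800-.5+150,(u[1]+.5)*130/433-.5+120)
s=lambda u:((u[0]+.5)*.4-.5+80,(u[1]+.5)*.4-.5+90)
c,sn=np.cos(q[2]),np.sin(q[2])
for a,b in (((241,154),(580,242)),((241,154),(554,282)),((166,197),(580,242)),((166,197),(554,282))):
    X,e=tri(dict(top=t(a),scene=s(b))); d=X[:2]-q[:2]; print(a,b,X.round(1),np.round(e,1),"hopper",(c*d[0]+sn*d[1]).round(1),(-sn*d[0]+c*d[1]).round(1))
E
python3 -c "
import cv2
a=cv2.imread('pics/l15_top.png')[140:205,175:250];cv2.imwrite('pics/l15_az.png',cv2.resize(a,None,fx=9,fy=9,interpolation=cv2.INTER_CUBIC))
a=cv2.imread('pics/l15_scene.png')[150:260,255:355];cv2.imwrite('pics/l15_bz.png',cv2.resize(a,None,fx=5,fy=5,interpolation=cv2.INTER_CUBIC))"
```

```text
(241, 154) (580, 242) [633.7  60.9 152.7] [12.2 12.2] hopper 1.5 -20.7
(241, 154) (554, 282) [633.7  54.5  97.1] [0.8 0.8] hopper 0.7 -27.1
(166, 197) (580, 242) [600.4 117.5  79.7] [1. 1.] hopper -24.7 39.5
(166, 197) (554, 282) [599.1 112.5  16.8] [16.2 16.2] hopper -26.6 34.6
```

View pics/l15_az.png

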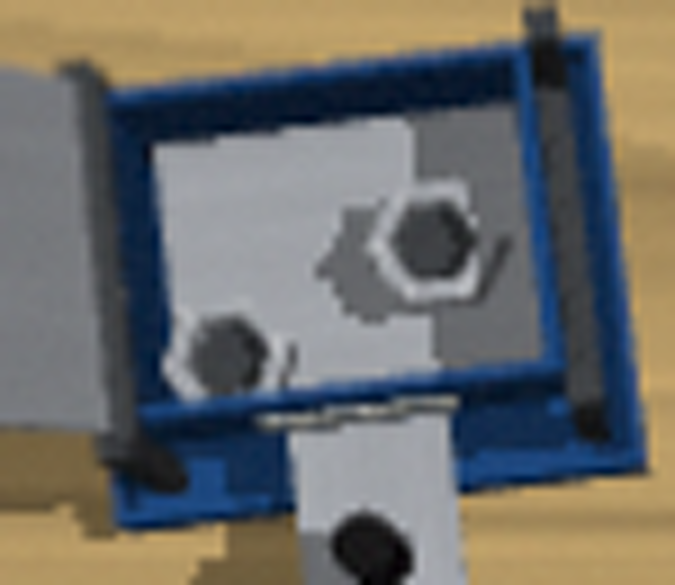

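View pics/l15_bz.png

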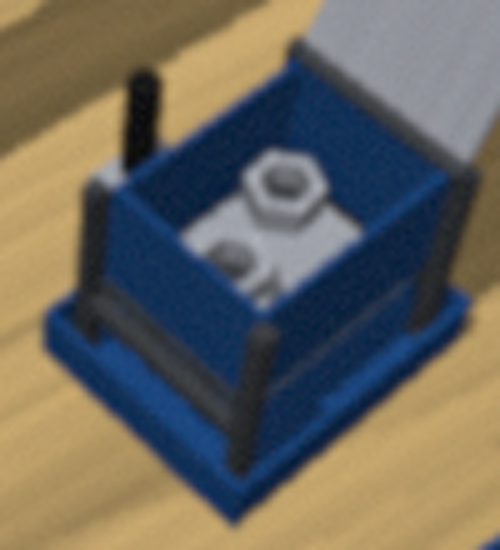

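The top and scene views together give one stack at hopper (1,-27) with its top at z≈97 mm, so two nuts there. A single nut is at (-25,39) with its top at 80 mm, so all three are in the bin. Now pick the fourth.

Emit:
jog_arm([
  [-0.001,0.001,0.025,0],
  [-0.003,0.002,0.055,0],
  [-0.004,0.003,0.075,0],
  [-0.004,0.003,0.0865,0],
  [-0.004,0.003,0.0895,0],
  [-0.004,0.003,0.0895,0],
])

```text
clock: 28.75
position: [444.3, -154.0, 21.4]
ee_rot: [0.857, -0.515, 0.028, -0.003]
contact_force: [0.4, -0.4, 0.6]
gripper_width: 85.2
```

Emit:
jog_arm([
  [0,0,0,0],
  [0,0,0,0],
  [0,0,0,0],
  [0,0,0,0],
  [0,0,-0.01,0],
  [0,0,-0.04,0],
  [0,0,-0.085,0],
  [0,0,-0.13,0],
  [0,0,-0.17,0],
  [0,0,-0.18,0],
], hand=-1)

```text
clock: 30.0
position: [435.9, -149.6, 204.2]
ee_rot: [0.857, -0.515, 0.031, -0.004]
contact_force: [0.8, -0.2, -1.5]
gripper_width: 34.2
```

```bash
python3 - <<'E'
from h import *
go(631.9,96.7,200,-173.1)
im=get_image("scene"); crop(im,130,100,300,280,3,"pics/s16.png")
E
```

```text
alt turn -158.8
t 30.0 pos [ 435.9 -149.6  204.2] jaw -151.9 tilt 3.57 q6 0.43 F [ 0.8 -0.2 -1.5] w 34.2
shift m [-0.1257 -0.2885  0.0095] norm 0.315 turn deg 21.2
```

View pics/s16.png

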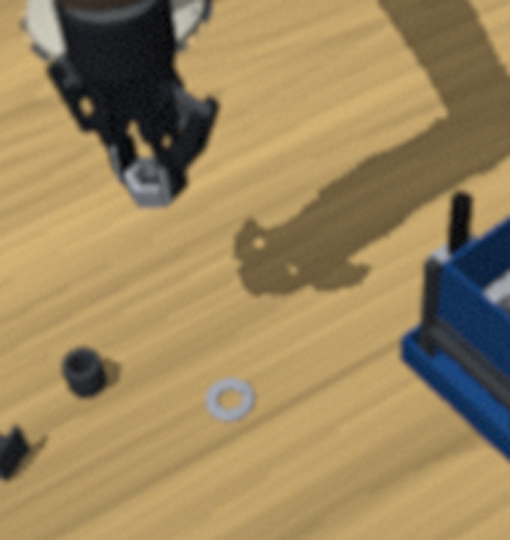

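The fourth nut is held.

Emit:
jog_arm([
  [-0.012,-0.027,0.001,2],
  [-0.03,-0.068,0.002,6],
  [-0.048,-0.109,0.004,10],
  [-0.066,-0.15,0.005,14],
  [-0.084,-0.192,0.006,18],
  [-0.1,-0.233,0.008,21.2],
  [-0.116,-0.267,0.009,21.2],
  [-0.124,-0.284,0.0095,21.2],
  [-0.1257,-0.2885,0.0095,21.2],
  [-0.1257,-0.2885,0.0095,21.2],
])

```text
clock: 31.3
position: [631.0, 96.0, 198.9]
ee_rot: [0.747, -0.664, 0.029, -0.009]
contact_force: [-0.6, -0.1, -0.9]
gripper_width: 34.5
```

```bash
python3 - <<'E'
from h import *
go(631.9,96.7,120,-173.1)
im=get_image("scene"); crop(im,230,70,370,250,3,"pics/s17.png")
E
```

```text
alt turn 179.9
t 31.3 pos [631.   96.  198.9] jaw -173.2 tilt 3.44 q6 -0.33 F [-0.6 -0.1 -0.9] w 34.5
shift m [-0.003   0.0031  0.0788] norm 0.079 turn deg -0.1
```

View pics/s17.png

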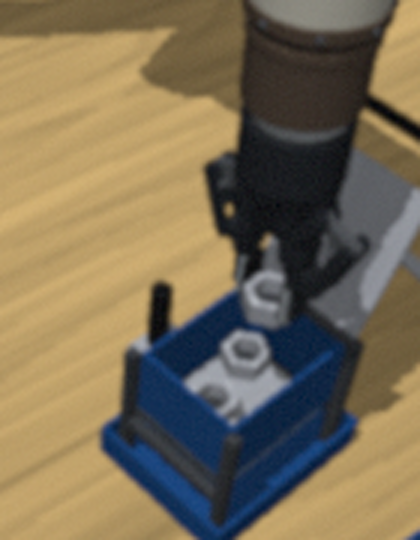

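Emit:
jog_arm([
  [-0.001,0.001,0.025,0],
  [-0.002,0.002,0.05,0],
  [-0.003,0.003,0.07,0],
  [-0.003,0.003,0.078,0],
  [-0.003,0.003,0.079,0],
])

```text
clock: 31.98
position: [631.8, 95.8, 120.3]
ee_rot: [0.747, -0.664, 0.029, -0.009]
contact_force: [0.0, 0.3, -0.1]
gripper_width: 34.0
```

Emit:
jog_arm([
  [0,0,0,0],
  [0,0,0,0],
  [0,0,0,0],
], hand=0.06)

```text
clock: 32.35
position: [632.1, 96.0, 121.1]
ee_rot: [0.747, -0.664, 0.029, -0.01]
contact_force: [0.3, -0.3, 0.4]
gripper_width: 44.9
```

Emit:
jog_arm([
  [0,0,-0.03,0],
  [0,0,-0.07,0],
  [0,0,-0.12,0],
  [0,0,-0.18,0],
  [0,0,-0.23,0],
  [0,0,-0.23,0],
])

```text
clock: 33.1
position: [620.6, 101.9, 357.0]
ee_rot: [0.747, -0.664, 0.032, -0.015]
contact_force: [-1.2, 0.7, -0.0]
gripper_width: 45.3
```

```bash
python3 - <<'E'
from h import *
look("l18",{})
q=np.load("hop.npy");go(*(hop(q,lidpt(2.0,0,165,2))[0]+[0,0,60]),-83.1)
E
```

```text
alt turn -90.1
t 33.2 pos [618.8 101.7 351. ] jaw -173.2 tilt 3.53 q6 -0.33 F [ 0.4 -0.8 -0.3] w 45.3
shift m [-0.1149 -0.0079 -0.0002] norm 0.115 turn deg 89.9
```

View pics/l18_b.png

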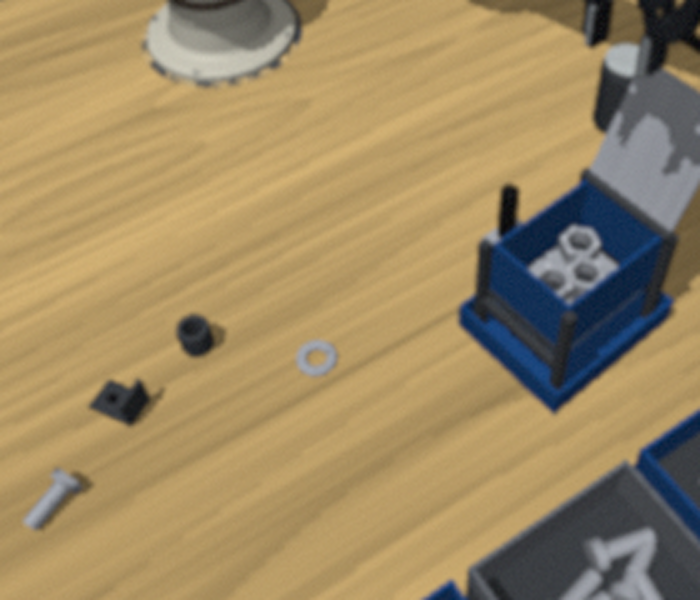

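View pics/l18_a.png

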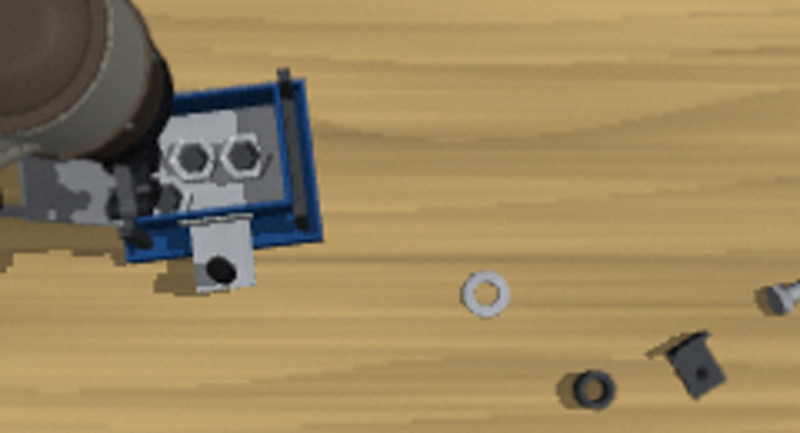

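All four nuts are in the bin, two of them stacked, and the bench has only the washer, bush, bracket and bolt left. Now the lid: turn the jaws back across the handle and move above it.

Emit:
jog_arm([
  [-0.01,-0.001,0,-10],
  [-0.025,-0.002,0,-20],
  [-0.045,-0.004,0,-30],
  [-0.065,-0.006,0,-40],
  [-0.085,-0.007,0,-50],
  [-0.1,-0.008,0,-60],
  [-0.11,-0.008,0,-70],
  [-0.115,-0.008,0,-80],
  [-0.115,-0.008,0,-90],
  [-0.115,-0.008,0,-90],
], hand=-0.42)

```text
clock: 34.45
position: [612.9, 216.7, 345.9]
ee_rot: [0.998, 0.058, 0.026, 0.014]
contact_force: [0.1, 0.4, -0.1]
gripper_width: 24.8
```

```bash
python3 - <<'E'
from h import *
q=np.load("hop.npy");go(*(hop(q,lidpt(2.0,0,165,2))[0]+[0,0,0]),-83.1)
im=get_image("top"); crop(im,120,110,260,215,5,"pics/t19.png")
E
```

```text
alt turn 179.7
t 34.45 pos [612.9 216.7 345.9] jaw -83.4 tilt 3.4 q6 1.07 F [ 0.1  0.4 -0.1] w 24.8
shift m [-0.0026 -0.0018  0.0576] norm 0.058 turn deg -0.3
```

View pics/t19.png

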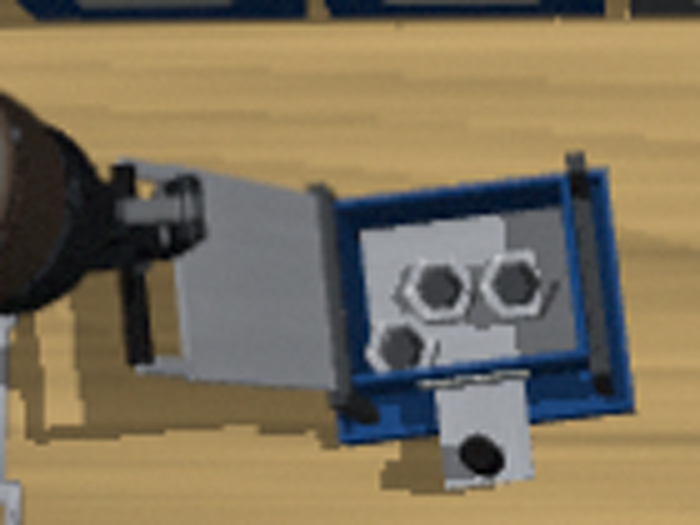

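Emit:
jog_arm([
  [-0.001,-0.001,0.015,0],
  [-0.002,-0.002,0.03,0],
  [-0.0026,-0.002,0.043,0],
  [-0.0026,-0.002,0.053,0],
  [-0.0026,-0.002,0.058,0],
  [-0.0026,-0.002,0.058,0],
])

```text
clock: 35.25
position: [613.4, 216.9, 288.0]
ee_rot: [0.998, 0.057, 0.026, 0.014]
contact_force: [0.0, 0.5, -0.3]
gripper_width: 24.8
```

Emit:
jog_arm([
  [0,0,0,0],
  [0,0,0,0],
  [0,0,0,0],
  [0,0,0,0],
], hand=-1)

```text
clock: 35.75
position: [613.7, 217.0, 288.8]
ee_rot: [0.998, 0.057, 0.027, 0.014]
contact_force: [-0.2, 0.7, 2.4]
gripper_width: 9.8
```

```bash
python3 - <<'E'
from h import *
q=np.load("hop.npy");s=read_state(); M=R.from_quat(s["ee_rot"]).as_matrix(); h0=hop(q,lidpt(2.0,0,165,2))[0]
go(*h0); print(s["position"]-h0)
for l in np.arange(1.95,-.1,-.08): print(round(l,3),(M.T@(hop(q,lidpt(l,0,165,2))[0]-h0)/1000).round(4))
E
```

```text
t 35.75 pos [613.7 217.  288.8] jaw -83.5 tilt 3.48 q6 1.06 F [-0.2  0.7  2.4] w 9.8
shift m [-0.0004  0.0001  0.0005] norm 0.001 turn deg 0
[0.40017451 0.19747148 0.56113983]
1.95 [ 0.0002  0.0076 -0.0031]
1.87 [ 0.0005  0.0202 -0.0072]
1.79 [ 0.0008  0.033  -0.0104]
1.71 [ 0.001   0.046  -0.0125]
1.63 [ 0.0011  0.0592 -0.0135]
1.55 [ 0.0012  0.0724 -0.0136]
1.47 [ 0.0012  0.0855 -0.0125]
1.39 [ 0.0012  0.0985 -0.0104]
1.31 [ 0.0011  0.1114 -0.0073]
1.23 [ 0.001   0.1239 -0.0031]
1.15 [0.0008 0.1361 0.002 ]
1.07 [0.0006 0.1478 0.0081]
0.99 [0.0003 0.159  0.0151]
0.91 [-1.000e-04  1.695e-01  2.290e-02]
0.83 [-0.0005  0.1795  0.0316]
0.75 [-0.0009  0.1887  0.0411]
0.67 [-0.0014  0.1971  0.0512]
0.59 [-0.0019  0.2047  0.062 ]
0.51 [-0.0024  0.2114  0.0734]
0.43 [-0.003   0.2171  0.0852]
0.35 [-0.0036  0.2219  0.0975]
0.27 [-0.0043  0.2257  0.1101]
0.19 [-0.0049  0.2285  0.123 ]
0.11 [-0.0056  0.2302  0.1361]
0.03 [-0.0063  0.2309  0.1493]
-0.05 [-0.007   0.2305  0.1624]
```

Emit:
jog_arm([
  [0,0.0075,-0.003,0],
  [0.0005,0.02,-0.007,0],
  [0.001,0.033,-0.0105,0],
  [0.001,0.046,-0.0125,0],
  [0.001,0.059,-0.0135,0],
  [0.001,0.0725,-0.0135,0],
  [0.001,0.0855,-0.0125,0],
  [0.001,0.0985,-0.0105,0],
  [0.001,0.1115,-0.0075,0],
  [0.001,0.124,-0.003,0],
])

```text
clock: 37.0
position: [628.5, 93.3, 297.0]
ee_rot: [0.998, 0.057, 0.028, 0.013]
contact_force: [-2.3, 1.0, 5.0]
gripper_width: 9.7
```

```bash
python3 - <<'E'
from h import *
q=np.load("hop.npy");s=read_state(); M=R.from_quat(s["ee_rot"]).as_matrix(); h0=hop(q,lidpt(1.23,0,165,2))[0]+[.4,.2,.6]
go(*h0); p=s["position"]-[.4,.2,.6]
for l in np.arange(1.15,-.1,-.08): print(round(l,3),(M.T@(hop(q,lidpt(l,0,165,2))[0]-p)/1000).round(4))
E
```

```text
t 37.0 pos [628.5  93.3 297. ] jaw -83.5 tilt 3.53 q6 1.25 F [-2.3  1.   5. ] w 9.7
shift m [ 0.0002 -0.0008  0.0012] norm 0.001 turn deg 0
1.15 [-0.      0.0113  0.0064]
1.07 [-0.0003  0.0231  0.0124]
0.99 [-0.0006  0.0342  0.0194]
0.91 [-0.0009  0.0448  0.0273]
0.83 [-0.0013  0.0548  0.036 ]
0.75 [-0.0018  0.064   0.0454]
0.67 [-0.0023  0.0724  0.0556]
0.59 [-0.0028  0.08    0.0663]
0.51 [-0.0034  0.0867  0.0777]
0.43 [-0.004   0.0924  0.0896]
0.35 [-0.0046  0.0972  0.1018]
0.27 [-0.0052  0.101   0.1145]
0.19 [-0.0059  0.1038  0.1273]
0.11 [-0.0066  0.1056  0.1404]
0.03 [-0.0073  0.1062  0.1536]
-0.05 [-0.008   0.1059  0.1667]
```

Emit:
jog_arm([
  [0,0.0115,0.0065,0],
  [0,0.023,0.0125,0],
  [-0.0005,0.034,0.0195,0],
  [-0.001,0.045,0.0275,0],
  [-0.0015,0.055,0.036,0],
  [-0.002,0.064,0.0455,0],
  [-0.0025,0.0725,0.0555,0],
  [-0.003,0.08,0.0665,0],
  [-0.0035,0.0865,0.0775,0],
  [-0.004,0.0925,0.0895,0],
])

```text
clock: 38.25
position: [640.2, -1.1, 209.2]
ee_rot: [0.998, 0.058, 0.028, 0.013]
contact_force: [-0.7, 4.7, 0.9]
gripper_width: 9.7
```

```bash
python3 - <<'E'
from h import *
q=np.load("hop.npy");s=read_state(); M=R.from_quat(s["ee_rot"]).as_matrix(); h0=hop(q,lidpt(.43,0,165,2))[0]+[.4,.2,.6]
go(*h0); p=s["position"]-[.4,.2,.6]
for l in np.arange(.35,-.1,-.08): print(round(l,3),(M.T@(hop(q,lidpt(l,0,165,2))[0]-p)/1000).round(4))
E
```

```text
t 38.25 pos [640.2  -1.1 209.2] jaw -83.4 tilt 3.52 q6 1.4 F [-0.7  4.7  0.9] w 9.7
shift m [-0.0001 -0.     -0.001 ] norm 0.001 turn deg 0
0.35 [-0.0007  0.0048  0.0113]
0.27 [-0.0013  0.0086  0.0239]
0.19 [-0.002   0.0114  0.0368]
0.11 [-0.0027  0.0131  0.0499]
0.03 [-0.0034  0.0138  0.063 ]
-0.05 [-0.0041  0.0134  0.0762]
```

Emit:
jog_arm([
  [-0.0005,0.005,0.0115,0],
  [-0.0015,0.0085,0.024,0],
  [-0.002,0.0115,0.037,0],
  [-0.0025,0.013,0.05,0],
  [-0.003,0.0135,0.06,0],
  [-0.0035,0.0138,0.066,0],
  [-0.0035,0.0138,0.068,0],
  [-0.0035,0.0138,0.068,0],
])

```text
clock: 39.25
position: [642.0, -16.1, 144.1]
ee_rot: [0.998, 0.058, 0.028, 0.013]
contact_force: [-7.0, 7.5, 14.3]
gripper_width: 10.0
```

Emit:
jog_arm([
  [0,0,0.004,0],
  [0,0,0.007,0],
  [0,0,0.007,0],
])

```text
clock: 39.62
position: [642.3, -16.2, 143.2]
ee_rot: [0.998, 0.059, 0.029, 0.014]
contact_force: [-14.5, 8.0, 27.0]
gripper_width: 9.7
```

Firm stop at z 143. Relax, release and rise.

Emit:
jog_arm([
  [0,0,0,0],
  [0,0,0,0],
])

```text
clock: 39.88
position: [642.1, -16.2, 143.6]
ee_rot: [0.998, 0.059, 0.029, 0.014]
contact_force: [-3.2, 5.7, 5.0]
gripper_width: 9.8
```

Emit:
jog_arm([
  [0,0,0,0],
  [0,0,0,0],
  [0,0,0,0],
], hand=-0.42)

```text
clock: 40.25
position: [642.0, -16.8, 142.9]
ee_rot: [0.998, 0.059, 0.029, 0.015]
contact_force: [0.8, 0.5, -0.1]
gripper_width: 24.7
```

Emit:
jog_arm([
  [0,0,-0.015,0],
  [0,0.005,-0.04,0],
  [0,0.04,-0.07,0],
  [0,0.09,-0.09,0],
  [0,0.14,-0.09,0],
  [0,0.16,-0.09,0],
  [0,0.16,-0.09,0],
])

```text
clock: 41.12
position: [655.3, -174.6, 238.2]
ee_rot: [0.998, 0.058, 0.029, 0.015]
contact_force: [0.3, -0.0, -1.0]
gripper_width: 25.1
```

```bash
python3 - <<'E'
from h import *
q=np.load("hop.npy")
go(538,70,180)
T=get_image("top");S=get_image("scene")
for n,im,ox,oy,sc,w,h in (("top",T,175,130,7,100,80),("scene",S,250,145,5,110,110)):
    c=cv2.resize(im[oy:oy+h,ox:ox+w,::-1],None,fx=sc,fy=sc,interpolation=cv2.INTER_CUBIC)
    def dr(Ps,col):
        pp=proj(n,hop(q,np.array(Ps,float))); pp=((pp-[ox,oy]+.5)*sc-.5).astype(int); cv2.polylines(c,[pp.reshape(-1,1,2)],False,col,1)
    for l,col in ((0,(0,0,255)),(.05,(0,255,0))):
        dr([lidpt(l,-42,165,2),lidpt(l,42,165,2)],col)
        dr([lidpt(l,-49,0,0),lidpt(l,49,0,0),lidpt(l,49,130,0),lidpt(l,-49,130,0)],col)
    dr([(-92+10*np.cos(a),10*np.sin(a),130) for a in np.linspace(0,6.3,30)],(0,0,255))
    cv2.imwrite(f"pics/shut_{n}.png",c)
E
```

```text
t 41.12 pos [ 655.3 -174.6  238.2] jaw -83.4 tilt 3.71 q6 1.69 F [ 0.3 -0.  -1. ] w 25.1
shift m [-0.091  -0.2583  0.0447] norm 0.277 turn deg 0
```

View pics/shut_top.png

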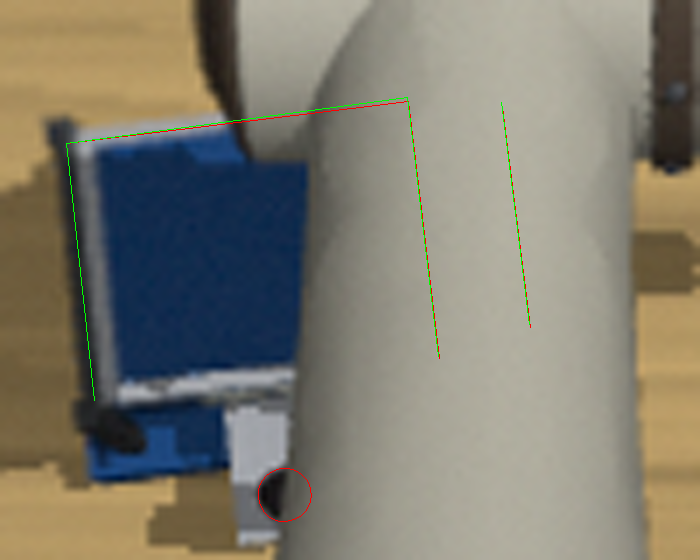

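View pics/shut_scene.png

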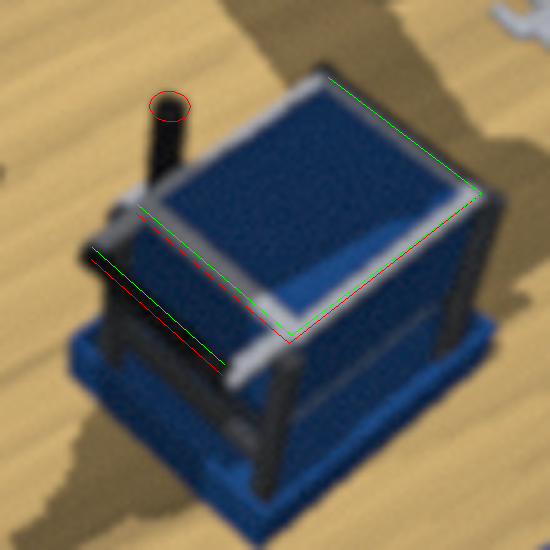

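The arm covers much of the top view. In the scene view the lid lies flat near the 0-rad overlay. To be sure it is down, I press lightly on the handle's top with closed fingertips and read the height there.

```bash
python3 - <<'E'
from h import *
go(641.0,-16.5,180)
im=get_image("scene"); crop(im,255,165,325,225,10,"pics/lidz.png")
E
```

```text
t 41.23 pos [ 655.3 -172.8  238. ] jaw -83.3 tilt 3.68 q6 1.69 F [-0.8  0.4 -0.7] w 25.2
shift m [ 0.0012 -0.1587  0.053 ] norm 0.167 turn deg 0
```

View pics/lidz.png

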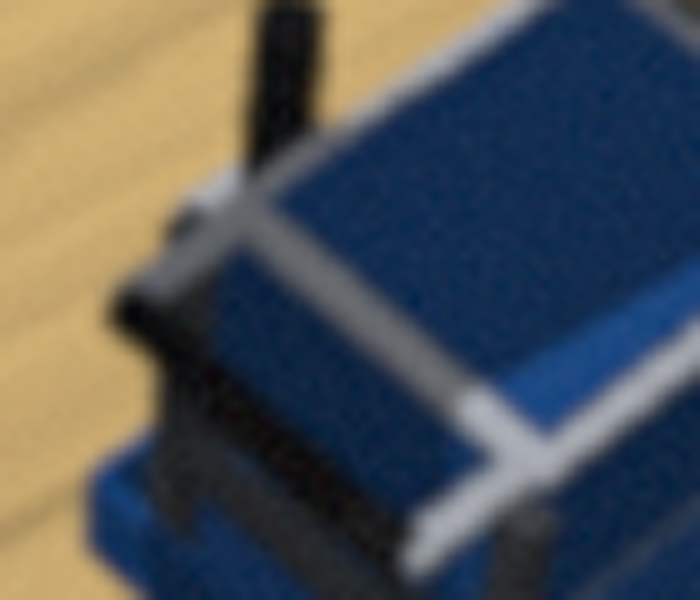

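Emit:
jog_arm([
  [0.001,-0.04,0.003,0],
  [0.001,-0.085,0.012,0],
  [0.001,-0.125,0.035,0],
  [0.001,-0.15,0.05,0],
  [0.001,-0.1585,0.053,0],
  [0.001,-0.1585,0.053,0],
], hand=-1)

```text
clock: 42.02
position: [641.0, -15.5, 180.4]
ee_rot: [0.998, 0.061, 0.029, 0.015]
contact_force: [0.7, -0.6, 0.1]
gripper_width: -0.1
```

Emit:
jog_arm([
  [0,0,0.006,0],
  [0,0,0.01,0],
  [0,0,0.013,0],
  [0,0,0.016,0],
  [0,0,0.018,0],
  [0,0,0.02,0],
])

```text
clock: 42.78
position: [642.2, -16.4, 163.7]
ee_rot: [0.998, 0.061, 0.029, 0.016]
contact_force: [-7.3, 1.9, 19.3]
gripper_width: 0.1
```

Fingertips met the bar at z≈146.7 mm. The expected height for a shut lid is 147, so the lid is shut. Now rise and go above the gate knob.

```bash
python3 - <<'E'
from h import *
q=np.load("hop.npy"); print(hop(q,[[-92,0,130],[-177,0,130]]))
go(*hop(q,[[-92,0,190]])[0],-83.1)
E
```

```text
[[538.38755826  70.19708896 130.        ]
 [454.00578695  59.96397261 130.        ]]
alt turn -179.9
t 42.77 pos [642.2 -16.4 163.7] jaw -83.0 tilt 3.79 q6 1.42 F [-7.3  1.9 19.3] w 0.1
shift m [-0.0907 -0.0975 -0.0349] norm 0.138 turn deg 0.1
```

Emit:
jog_arm([
  [0,0,-0.02,0],
  [-0.005,-0.005,-0.05,0],
  [-0.03,-0.03,-0.06,0],
  [-0.06,-0.065,-0.055,0],
  [-0.085,-0.09,-0.042,0],
  [-0.0907,-0.0975,-0.035,0],
  [-0.0907,-0.0975,-0.035,0],
  [-0.0907,-0.0975,-0.035,0],
], hand=0.18)

```text
clock: 43.78
position: [539.6, 69.9, 190.6]
ee_rot: [0.998, 0.061, 0.03, 0.016]
contact_force: [-0.6, -1.0, 0.4]
gripper_width: 50.6
```

```bash
python3 - <<'E'
from h import *
q=np.load("hop.npy")
go(*hop(q,[[-92,0,112]])[0],-83.1)
im=get_image("scene"); crop(im,220,70,360,250,3,"pics/s20.png")
im=get_image("top"); crop(im,165,120,285,220,6,"pics/t20.png")
E
```

```text
alt turn -180.0
t 43.77 pos [539.6  69.9 190.6] jaw -83.1 tilt 3.86 q6 1.2 F [-0.6 -1.   0.4] w 50.6
shift m [-0.0057 -0.0031  0.0783] norm 0.079 turn deg 0.0
```

View pics/s20.png

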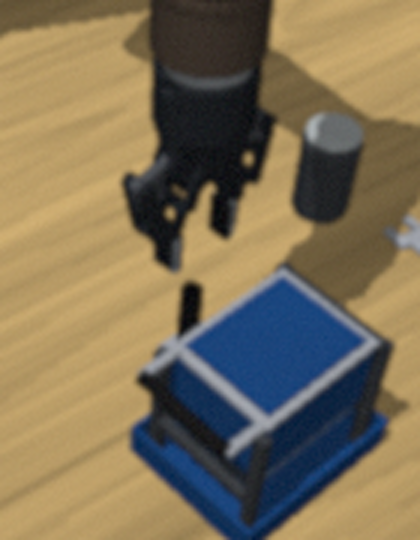

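View pics/t20.png

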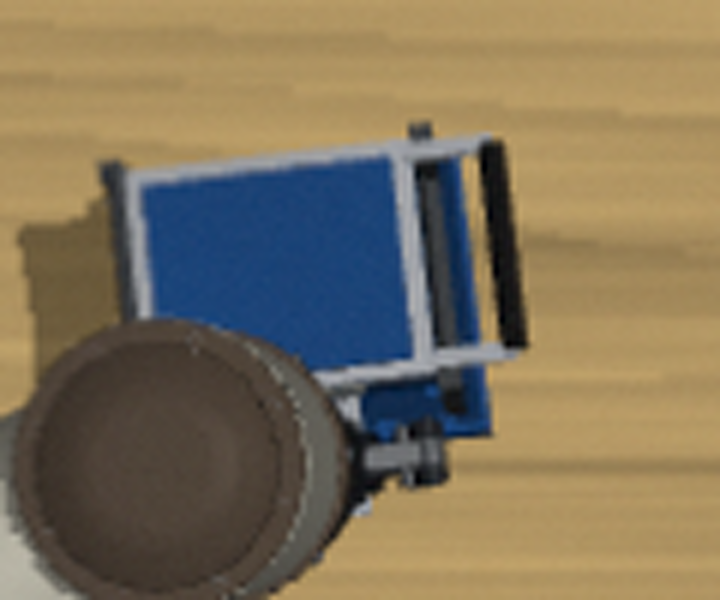

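The fingers stand above the knob, one on each side. Descend and grip.

Emit:
jog_arm([
  [-0.002,-0.001,0.02,0],
  [-0.004,-0.002,0.045,0],
  [-0.0055,-0.003,0.065,0],
  [-0.0055,-0.003,0.075,0],
  [-0.0055,-0.003,0.078,0],
  [-0.0055,-0.003,0.078,0],
])

```text
clock: 44.62
position: [538.9, 70.0, 112.7]
ee_rot: [0.998, 0.06, 0.03, 0.015]
contact_force: [-0.6, 0.8, 0.0]
gripper_width: 50.3
```

Emit:
jog_arm([
  [0,0,0,0],
  [0,0,0,0],
  [0,0,0,0],
  [0,0,0,0],
], hand=-1)

```text
clock: 45.12
position: [539.4, 71.4, 113.8]
ee_rot: [0.998, 0.06, 0.032, 0.014]
contact_force: [-3.5, 4.0, 3.8]
gripper_width: 18.8
```

```bash
python3 - <<'E'
from h import *
q=np.load("hop.npy"); s=read_state(); M=R.from_quat(s["ee_rot"]).as_matrix()
d=hop(q,[[-1,0,0]])[0]-hop(q,[[0,0,0]])[0]; 
go(*s["position"]); print((M.T@d*.085).round(4))
E
```

```text
t 45.12 pos [539.4  71.4 113.8] jaw -83.1 tilt 3.96 q6 1.18 F [-3.5  4.   3.8] w 18.8
shift m [0. 0. 0.] norm 0.0 turn deg 0
[-0.0848  0.0001 -0.0052]
```

Emit:
jog_arm([
  [-0.008,0,-0.0005,0],
  [-0.018,0,-0.001,0],
  [-0.03,0,-0.002,0],
  [-0.042,0,-0.0025,0],
  [-0.054,0,-0.0035,0],
  [-0.066,0,-0.004,0],
  [-0.076,0,-0.0045,0],
  [-0.083,0,-0.005,0],
  [-0.087,0,-0.0053,0],
  [-0.09,0,-0.0055,0],
])

```text
clock: 46.38
position: [454.4, 61.9, 113.9]
ee_rot: [0.997, 0.061, 0.037, 0.012]
contact_force: [30.4, -11.1, -30.0]
gripper_width: 18.5
```

```bash
python3 - <<'E'
from h import *
q=np.load("hop.npy"); s=read_state();d=s["position"][:2]-q[:2];c,sn=np.cos(q[2]),np.sin(q[2]);print("hopper",c*d[0]+sn*d[1],-sn*d[0]+c*d[1],s["contact_force"])
T=get_image("top");S=get_image("scene"); crop(S,200,90,360,260,4,"pics/s21.png"); crop(T,155,120,275,220,6,"pics/t21.png")
E
```

```text
hopper -176.33993842129382 1.8458115221897557 [ 30.42811605 -11.13374123 -29.98744833]
```

View pics/s21.png

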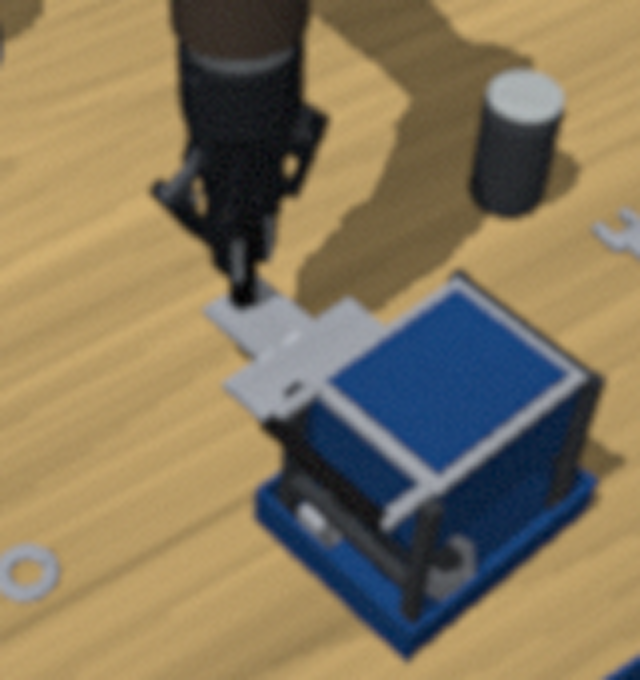

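View pics/t21.png

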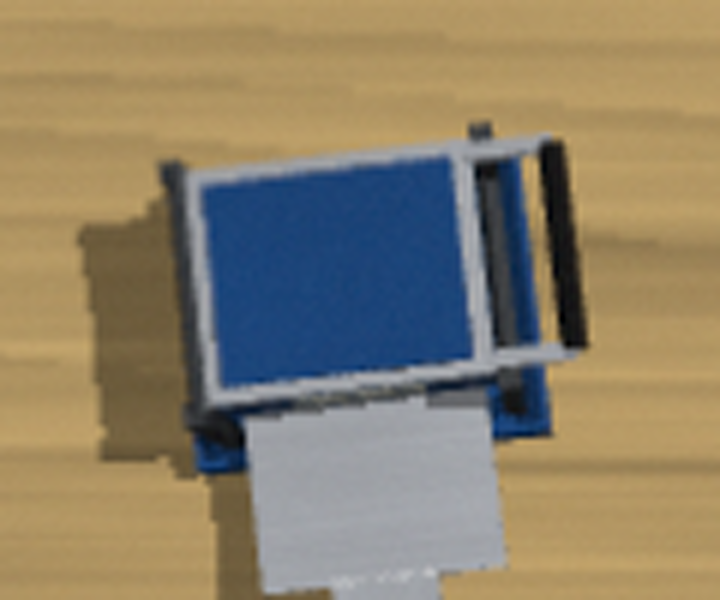

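At the stop: 85.5 mm travelled and the pull has risen to 30 N. Nuts are visible in the tray at (320,520) and (460,560). Hold there a moment.

Emit:
jog_arm([
  [-0.002,0,0,0],
  [-0.002,0,0,0],
  [-0.002,0,0,0],
  [-0.002,0,0,0],
  [-0.002,0,0,0],
  [-0.002,0,0,0],
  [-0.002,0,0,0],
  [-0.002,0,0,0],
])

```text
clock: 47.48
position: [454.7, 61.8, 113.8]
ee_rot: [0.997, 0.062, 0.04, 0.012]
contact_force: [13.6, -5.0, -12.1]
gripper_width: 18.5
```

```bash
python3 - <<'E'
from h import *
S=get_image("scene"); crop(S,255,190,355,260,8,"pics/s22.png")
q=np.load("hop.npy"); s=read_state(); M=R.from_quat(s["ee_rot"]).as_matrix()
d=hop(q,[[1,0,0]])[0]-hop(q,[[0,0,0]])[0]; go(*s["position"]);print((M.T@d*.08).round(4))
E
```

```text
t 47.52 pos [454.7  61.8 113.8] jaw -83.0 tilt 4.73 q6 1.09 F [ 13.6  -4.7 -10.9] w 18.3
shift m [0. 0. 0.] norm 0.0 turn deg 0
[0.0798 0.0001 0.0062]
```

View pics/s22.png

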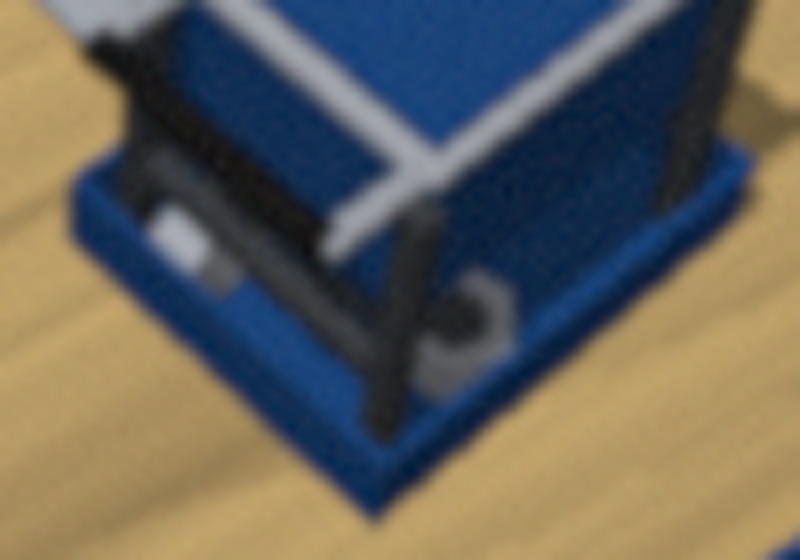

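```bash
python3 - <<'E'
from h import *
ims=[get_image("scene").astype(float) for _ in range(8)]
S=np.mean(ims,0); np.save("pics/s23.npy",S)
S=255*np.clip(S/255*1.8,0,1)**.6
crop(S.astype(np.uint8),260,195,355,262,8,"pics/s23.png")
ims=[get_image("top").astype(float) for _ in range(4)]
S=255*np.clip(np.mean(ims,0)/255*1.8,0,1)**.6
crop(S.astype(np.uint8),165,125,265,205,7,"pics/t23.png")
E
```

```text
(no output)
```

View pics/s23.png

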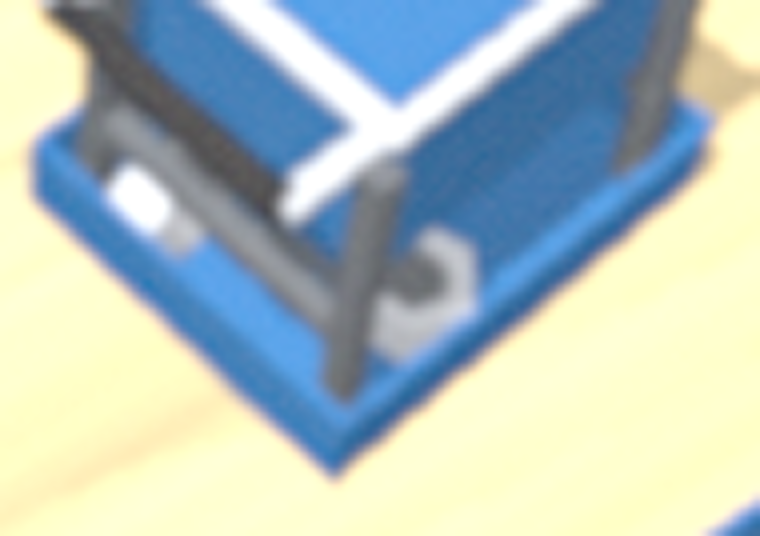

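View pics/t23.png

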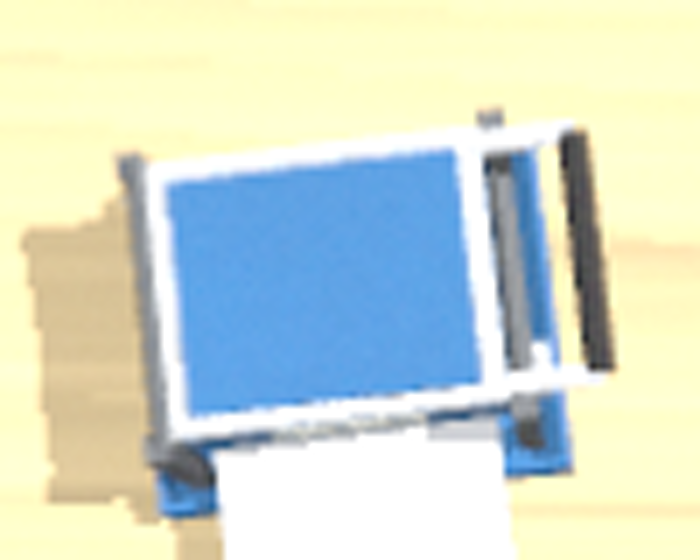

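Two nuts are visible in the tray and the rest would be hidden under the bin. Guide the gate back, watching the force, and release it just short of home.

Emit:
jog_arm([
  [0.006,0,0.0005,0],
  [0.014,0,0.001,0],
  [0.024,0,0.002,0],
  [0.034,0,0.0027,0],
  [0.044,0,0.0035,0],
  [0.054,0,0.0042,0],
  [0.063,0,0.005,0],
  [0.07,0,0.0055,0],
  [0.072,0,0.0056,0],
])

```text
clock: 49.25
position: [526.7, 70.1, 113.8]
ee_rot: [0.997, 0.062, 0.039, 0.012]
contact_force: [3.1, -4.0, -0.4]
gripper_width: 18.4
```

```bash
python3 - <<'E'
from h import *
q=np.load("hop.npy"); go(539.4,71.4,113.8)
S=get_image("scene"); crop(S,230,130,360,260,5,"pics/s24.png")
E
```

```text
t 49.25 pos [526.7  70.1 113.8] jaw -83.0 tilt 4.69 q6 1.16 F [ 3.1 -4.  -0.4] w 18.4
shift m [0.0127 0.0003 0.001 ] norm 0.013 turn deg 0
```

View pics/s24.png

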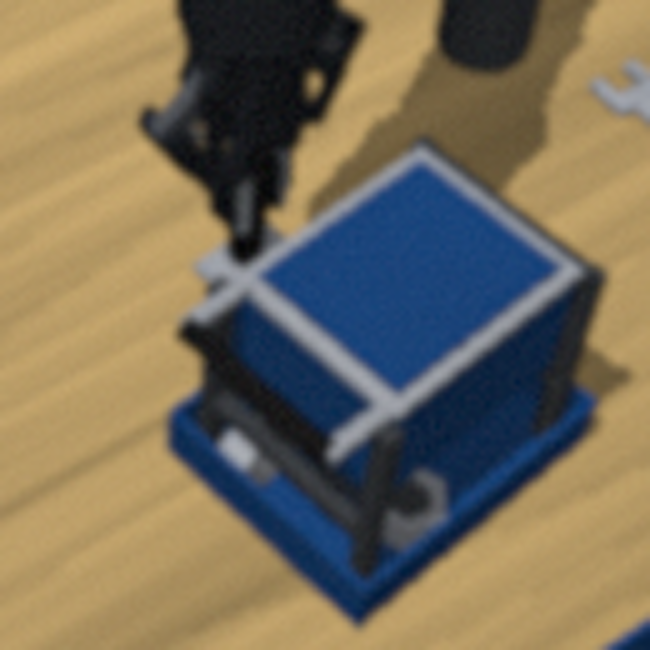

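The spring still pulls inward (+3 N), so nothing blocks the gate at 12.7 mm from home. Release it.

Emit:
jog_arm([
  [0,0,0,0],
  [0,0,0,0],
  [0,0,0,0],
  [0,0,0,0],
  [0,0,0,0],
], hand=0.18)

```text
clock: 49.92
position: [526.8, 70.2, 113.8]
ee_rot: [0.997, 0.062, 0.039, 0.012]
contact_force: [-0.1, -0.9, 0.1]
gripper_width: 50.2
```

Emit:
jog_arm([
  [0.0,0,-0.02,0],
  [-0.002,0,-0.05,0],
  [-0.01,0,-0.08,0],
  [-0.05,0.0,-0.1,0],
  [-0.09,0.05,-0.12,0],
  [-0.09,0.1,-0.13,0],
  [-0.09,0.15,-0.13,0],
  [-0.09,0.2,-0.13,0],
  [-0.09,0.22,-0.13,0],
  [-0.09,0.22,-0.13,0],
])

```text
clock: 51.18
position: [454.0, -157.8, 242.8]
ee_rot: [0.997, 0.06, 0.039, 0.012]
contact_force: [0.5, 0.1, 0.1]
gripper_width: 50.2
```

```bash
python3 - <<'E'
from h import *
q=np.load("hop.npy")
T=np.mean([get_image("top").astype(float) for _ in range(4)],0);S=np.mean([get_image("scene").astype(float) for _ in range(4)],0)
T0=cv2.imread("pics/top0_raw.png")[:,:,::-1];
for n,im,ox,oy,sc,w,h in (("top",T,175,130,7,100,80),("scene",S,250,145,6,110,110)):
    c=cv2.resize(np.clip(im*1.3,0,255).astype(np.uint8)[oy:oy+h,ox:ox+w,::-1],None,fx=sc,fy=sc,interpolation=cv2.INTER_CUBIC)[:600]
    def dr(Ps,col):
        pp=proj(n,hop(q,np.array(Ps,float))); pp=((pp-[ox,oy]+.5)*sc-.5).astype(int); cv2.polylines(c,[pp.reshape(-1,1,2)],False,col,1)
    dr([(-92+10*np.cos(a),10*np.sin(a),130) for a in np.linspace(0,6.3,30)],(0,0,255))
    cv2.imwrite(f"pics/end_{n}.png",c)
cv2.imwrite("pics/end_all.png",cv2.resize(T.astype(np.uint8)[:,:,::-1],(800,600)))
go(0,0,0)
E
```

```text
t 51.58 pos [ 454.2 -156.   243. ] jaw -82.9 tilt 4.71 q6 1.66 F [-0.5 -0.6  0. ] w 50.8
shift m [-0.4484 -0.2178  0.2029] norm 0.538 turn deg 0
```

View pics/end_top.png

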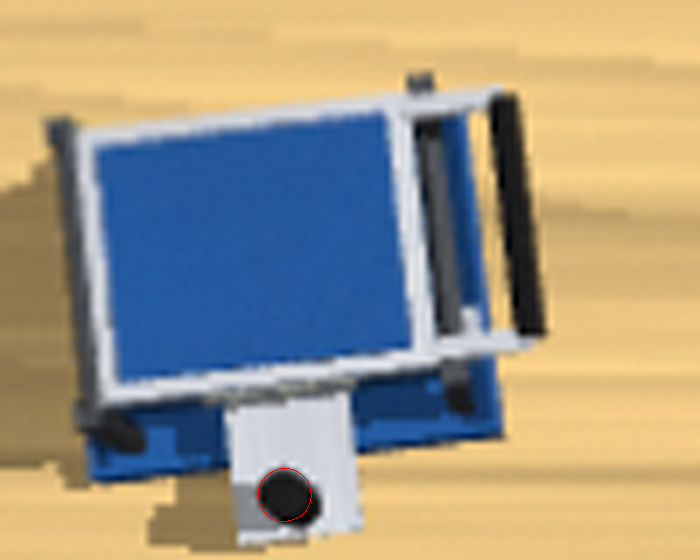

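View pics/end_scene.png

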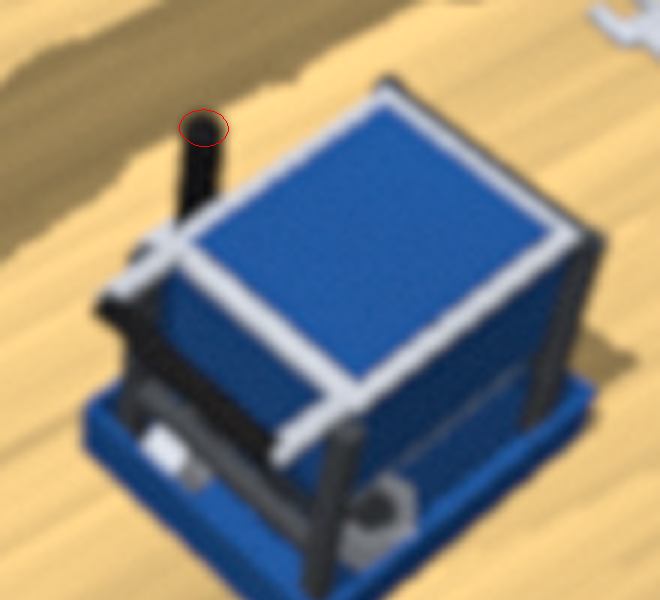

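View pics/end_all.png

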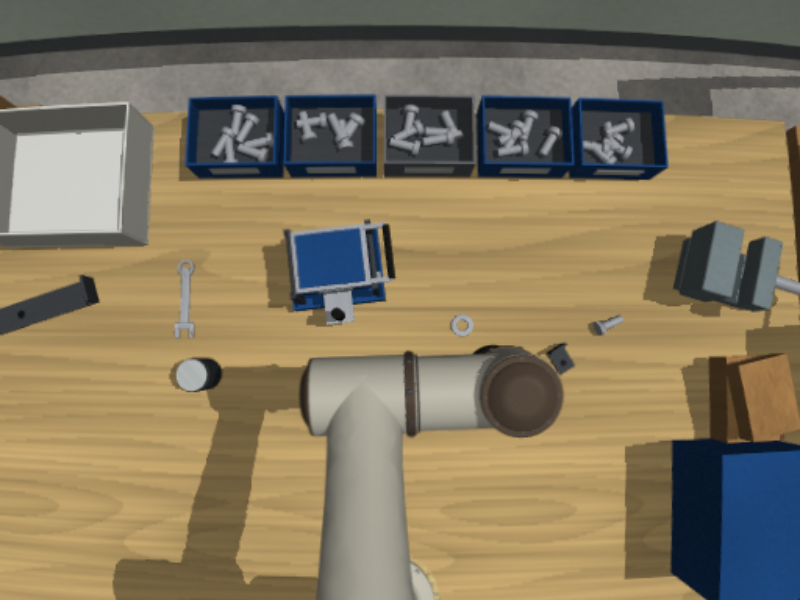

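The knob is on its home circle in both views and the lid is flat. The tray shows nuts at (165,450) and (380,520) in the scene crop. The washer (461,325), bolt (607,325), bracket, canister and spanner are where they started, and the arm is clear. Hand in.

```bash
python3 - <<'E'
from h import *
print(job_done())
E
```

```text
the job is handed in; nothing more can be done
None
```

I ran the whole job in the order asked and handed it in at about 52 s. The one thing I could not confirm is that all four nuts reached the tray: only two can be seen there.

- **Lid open:** I took it back to its stop. The position stopped changing while the force rose to about 29 N.
- **Nuts in:** four large nuts were on the bench. I dropped each one into the bin, and the pictures afterwards showed all four there, two of them stacked.
- **Lid shut:** I followed the handle down until it met a firm stop. A light press on the handle bar then met it at 146.7 mm, where 147 mm means fully shut.
- **Gate:** I pulled it 85.5 mm to its stop, where the force was about 30 N, and held it there for about a second. I guided it back to about 13 mm from home and released it. It sprang home with nothing blocking it, and both cameras show the knob at its home position.
- **Nuts in the tray:** the other two would be hidden under the bin. I take them to have fallen, because the gate went fully out and came back freely.
- **Other hardware:** the washer, bolt, bracket, canister and spanner are where they started. The arm hid the bush in the final top view; it was in place in a picture taken after the last pick.

Contact slowly tilted the tool to about 4.7° over the run. No nut was seen to have been knocked aside, and I saw no sign of the grip slackening.

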